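# Pack the punches and clamp the case shut

### The arm

A 6-joint arm with a two-finger parallel gripper is mounted at the origin on the work surface. World frame = base frame: x ahead of the robot, y to its left, z up, the work surface at z = 0. Lengths are in mm, angles in rad, forces in N, time in s.
With the tool pointing down it reaches from about 350 to 775 mm from the base axis. Payload 7.3 kg.
Tool frame: the origin (TCP) lies midway between the tips of the shut fingers; the grasp point (between the pads) lies 19 mm behind it; z points along the fingers, y is the line along which they close (so a half turn about z gives the same grasp; the last joint's range is limited). The gripper opens to 92 mm and grips with 3 to 60 N. Pads are 19 mm wide; open, the fingers measure 130 mm over their backs; the gripper's body (75 mm by 190 mm) begins 47 mm behind the grasp point.
Start: joints at [1.043, 0.342, 1.524, -0, 1.275, -0.146], TCP at [195.598, 487.223, 226.741] pointing down, gripper open.
Joint ranges: [-2.53, 2.53], [-0.77, 2.02], [0.04, 2.7], [-1, 4.14], [0.28, 2.66], [-3.11, 3.11]. Speed limits (rad/s): [2.57, 2.57, 3.14, 3.14, 3.14, 3.14].

### API

Orientations are given as [roll, pitch, yaw] about the fixed x, y, z axes, in that order (R = Rz(yaw) Ry(pitch) Rx(roll)).
In Python, from plant import monitor, optics, workorder gives the robot as it stands. The module is installed in compiled form; this text tells all that it offers.
- The arm moves only by the tool servo_tool, never from a script. Its arguments are lists of equal length, an entry for each row: "linear": the shift along the tool's x, y, z as a fraction of full scale, a list of three; "spin": the turn about the tool's z as a fraction of full scale. In form: {"linear": [[dx, dy, dz], ...], "spin": [spin, ...]}. A call has exactly 8 rows; each row shifts and turns the commanded pose from where the row before left it, along the tool's axes as they then stand; what a row does not reach is not made up. Full scale, the value 1, is 200 mm for a shift and 90 degrees for a turn. A row lasts 1/8 s, in which the tool goes at most 62.5 mm and 10.7 degrees, less where a joint would pass 70% of its speed; a pose out of reach is approached as far as the arm can. A call with a number of a shift or a turn outside -1 to 1 is refused whole. A call with a gripper value outside its range is refused whole. "hand" is the opening, from -1 (shut) to 1 (fully open), set as the call begins (left out, the last holds). The fingers move at their own pace and stop on an object; the grip force is fixed at half the most. Time passes only in rows, so rows that do not move let the fingers close, or fill a call up. It gives the time, the measured TCP pose, the force, the opening and the grip force at its end, in the units of the state.
- monitor.get_obs(): the state, without advancing time (a new reading comes with each control period).
- optics.capture(name): name is "scene" or "top"; returns a dict with "frame" (384x512x3 uint8, blue, green, red), "K" (3x3 intrinsics, pixels), "world_to_cam" (4x4, takes a point from world to camera coordinates). Camera axes: x right, y down, z forward; pixel columns grow to the right and rows downward; lengths in mm; the calibration is good to about 2 mm. A picture is of the moment at which its call begins. There is no depth.
- workorder.close_job(): hands the job in; it is judged then, once.
The state is a dict: "time": time; "joint_positions": joint angles; "dq": joint speeds; "tau": joint torques, N m; "tool_pos": TCP position; "tcp_rot": TCP orientation; "contact_force": force on the tool from outside, world axes, zero at the start; "moment": the same for the moment, N m; "grip_width": finger opening in mm; "finger_force": force on a finger pad.
Only numpy, scipy, OpenCV 4.12 (cv2) and the standard library are available. Lean on these libraries where they do the work, as an engineer would, in place of code of your own. Each camera call takes 0.05 s, during which the arm holds its last target. There are 200 camera calls.

### The job

Pack up for the road: lay every strap-end punch that is on the bench flat in the red case, side by side with the cutting edges towards the hinge. Then lower the lid gently until it is fully shut, without slamming it, and as the case has no catch, take the two spring clamps off the plywood tote and clip them, upright, over the front flange and the lid's lip together, one on each half of the front edge and well down over it. Leave the maul, the dye bottle and the wax tin where they are.

Things in the scene. Friction and masses are not known exactly. Their poses are not given: they have to be found in the camera images.
- case: Red steel punch case, fixed; 178 (x) by 310 (y) mm. Origin: centre of its underside; +x to the hinge (away from the robot). Walls 5; inside 168 by 300, grey floor 6 up; side and back rims 58 high. The front wall (-x) rises to 88 as an upright flange, x -89 to -84. No catch. Lengths in mm.
- case_lid (a joint): Lid angle: 0 shut (stop), 1.45 to 1.7 at the start, 1.9 at most; grows as it opens. A stiff hinge (0.6 N m friction) holds the 0.45 kg lid wherever it is left; 2 to 6 N at the free edge moves it. Shut, its panel's top face is 62 above the case's underside.
- case_hinge (a point): Middle of the lid's hinge line, at x=+89, z=58 of the case; the line runs along the case's y. The lid's free edge carries an upturned lip, the finger pull: shut, the lip's top outer corner lies 170 in front of and 30 above the hinge; open, the lip points away from the robot. Lengths in mm.
- lid_lip (a point): Middle of the end of the lid's lip, 168 in front of and 30 above the hinge when shut; turns with the lid. The lip is 4 thick, 30 high and as wide as the lid (310). Shut, it stands upright at x -81 to -77 of the case, just behind the front flange and level with its top. Lengths in mm.
- case_front (a point): Middle of the top of the front edge where the clamps go: x=-83, y=0, z=88 of the case. With the lid shut, flange (5) + gap (3) + lip (4) make a 12 mm thick edge centred here, running along the case's y and rising 26 clear of the lid's panel. Lengths in mm.
- tote: Fixed open plywood tote, 150 (x) by 200 (y), 90 high, walls 12 thick. Origin: centre of its underside. The clamps stand on its front (-x) wall, 55 either side of the middle, jaw tips 24 below the rim. Lengths in mm.
- maul: Bystander: maul with a white head 60 by 95 and a wooden handle, lying down; origin under the head. Lengths in mm.
- dye_bottle: Bystander: amber bottle 56 across, 120 tall, upright; origin at its underside. Lengths in mm.
- wax_tin: Bystander: brass tin 72 across, 45 tall; origin at its underside. Lengths in mm.
- punch1: Dark steel strap-end punch, 140 long, lying along its x, 18 high, 0.22 kg; may be absent. Origin: underside, mid-length. x -70 to -50: bright round striking head, 18 thick; -50 to +22: straight shank 16 wide (y), its top 17 up: grip here across y, near x=-5; then a fork widening to the cutting edge, 40 wide, at +70. Lengths in mm.
- punch1_edge (a point): Middle of the cutting edge of punch1, 68 mm along its +x from the origin and 9 mm up. Lengths in mm.
- punch2: Dark steel strap-end punch, 140 long, lying along its x, 18 high, 0.22 kg; may be absent. Origin: underside, mid-length. x -70 to -50: bright round striking head, 18 thick; -50 to +22: straight shank 16 wide (y), its top 17 up: grip here across y, near x=-5; then a fork widening to the cutting edge, 34 wide, at +70. Lengths in mm.
- punch2_edge (a point): Middle of the cutting edge of punch2, 68 mm along its +x from the origin and 9 mm up. Lengths in mm.
- punch3: Dark steel strap-end punch, 140 long, lying along its x, 18 high, 0.22 kg; may be absent. Origin: underside, mid-length. x -70 to -50: bright round striking head, 18 thick; -50 to +22: straight shank 16 wide (y), its top 17 up: grip here across y, near x=-5; then a fork widening to the cutting edge, 38 wide, at +70. Lengths in mm.
- punch3_edge (a point): Middle of the cutting edge of punch3, 68 mm along its +x from the origin and 9 mm up. Lengths in mm.
- punch4: Dark steel strap-end punch, 140 long, lying along its x, 18 high, 0.22 kg; may be absent. Origin: underside, mid-length. x -70 to -50: bright round striking head, 18 thick; -50 to +22: straight shank 16 wide (y), its top 17 up: grip here across y, near x=-5; then a fork widening to the cutting edge, 30 wide, at +70. Lengths in mm.
- punch4_edge (a point): Middle of the cutting edge of punch4, 68 mm along its +x from the origin and 9 mm up. Lengths in mm.
- punch5: Dark steel strap-end punch, 140 long, lying along its x, 18 high, 0.22 kg; may be absent. Origin: underside, mid-length. x -70 to -50: bright round striking head, 18 thick; -50 to +22: straight shank 16 wide (y), its top 17 up: grip here across y, near x=-5; then a fork widening to the cutting edge, 36 wide, at +70. Lengths in mm.
- punch5_edge (a point): Middle of the cutting edge of punch5, 68 mm along its +x from the origin and 9 mm up. Lengths in mm.
- clamp1: Black spring clamp, orange jaw pads and grips, 114 tall, 24 wide (y), 90 g; starts upright on the tote, jaws down. Jaws and handles move along its x. Origin (one arm's frame): between the jaw tips, so in mid-thickness of a 12 mm edge. Pivot 55 up; jaw pads 0 to 16 up; flared grips 80 to 114 up, 53 to 61 across on a 12 mm edge, 35 to 40 squeezed. Pinch at about 98 up. Lengths in mm.
- clamp1_arm (a joint): Jaws of clamp1: 0 = 12 mm apart (on a 12 mm edge), -0.22 = shut on nothing, about -0.13 = on a single 4 to 5 mm plate, +0.40 = fully squeezed (stop): jaw tips 33 mm apart. Pinching the handles together with about 15 N opens them; let go, they snap shut with about 9 N. Squeezing tips each arm, and so the body's frame, up to 0.2 rad.
- clamp2: Black spring clamp, orange jaw pads and grips, 114 tall, 24 wide (y), 90 g; starts upright on the tote, jaws down. Jaws and handles move along its x. Origin (one arm's frame): between the jaw tips, so in mid-thickness of a 12 mm edge. Pivot 55 up; jaw pads 0 to 16 up; flared grips 80 to 114 up, 53 to 61 across on a 12 mm edge, 35 to 40 squeezed. Pinch at about 98 up. Lengths in mm.
- clamp2_arm (a joint): Jaws of clamp2: 0 = 12 mm apart (on a 12 mm edge), -0.22 = shut on nothing, about -0.13 = on a single 4 to 5 mm plate, +0.40 = fully squeezed (stop): jaw tips 33 mm apart. Pinching the handles together with about 15 N opens them; let go, they snap shut with about 9 N. Squeezing tips each arm, and so the body's frame, up to 0.2 rad.
There are look-alikes about, which are no part of the job. What is shaped like the punch5 but pink or turquoise is not meant. Leave any pink look-alike of the punch2 alone.

How it is judged:
By the outcome, as a careful person would: the job done as asked, in the order asked, and still so for the second after the job is handed in, with the robot touching nothing.
Of punch1, punch2, punch3, punch4, punch5 only 3 to 5 are there at a start; the rules pass over those that are not, and their reading is None.
At some moment in a run one of punch1, punch2, punch3, punch4, punch5 may be knocked a few centimetres aside while the robot is not near it.
It also fails if it takes over 210 s, if anything falls off the work surface, if the arm or the gripper's body presses on something with over 40 N, if the wrist force passes 120 N, or if a joint passes its speed limit or range.

## Working session

There is one attempt and no reset: what is moved stays moved. The work goes in short steps, Python scripts to look and compute and a tool call to move; the robot and the scene stay as the last step left them, time stands still between calls to the robot, and variables do not carry over. Pictures are saved under pics/ and viewed, at most 14 in all, crops included, and the job is handed in when it is done.

Besides the shell and the picture viewer there is one more tool, called in YAML: its name, and indented under it one key for each argument. servo_tool: Moves the arm, as the interface text tells. Shift numbers are shares of 200 mm and turn numbers shares of 90 degrees, none past 1 either way. Its arguments: {"type":"object","properties":{"linear":{"type":"array","items":{"type":"array","items":{"type":"number","minimum":-1,"maximum":1}}},"spin":{"type":"array","items":{"type":"number","minimum":-1,"maximum":1}},"hand":{"type":"number"}},"required":["linear","spin"]}

```bash
mkdir -p pics; cat > h.py <<'E'
import numpy as np, cv2
from plant import monitor, optics, workorder
def cap(n,save=None):
    c=optics.capture(n)
    if save: cv2.imwrite('pics/'+save,c['frame'])
    return c
def ray(c,uv):
    M=np.array(c['world_to_cam']);R=M[:3,:3];t=M[:3,3]
    d=R.T@np.linalg.solve(np.array(c['K']),[uv[0],uv[1],1.]);return -R.T@t,d/np.linalg.norm(d)
def onz(c,uv,z):
    o,d=ray(c,uv);return o+d*(z-o[2])/d[2]
def tri(c1,u1,c2,u2):
    a,d=ray(c1,u1);b,e=ray(c2,u2)
    s=np.linalg.lstsq(np.c_[d,-e],b-a,rcond=None)[0];p=a+d*s[0];q=b+e*s[1]
    return (p+q)/2,np.linalg.norm(p-q)
def proj(c,p):
    M=np.array(c['world_to_cam']);q=np.array(c['K'])@(M[:3,:3]@np.array(p,float)+M[:3,3]);return q[:2]/q[2]
E
python3 - <<'E'
from h import *
np.set_printoptions(precision=3,suppress=True)
import pickle
for n in('scene','top'):
    c=cap(n,n+'0.png');pickle.dump(c,open(n+'0.pkl','wb'));print(n,c['K'],c['world_to_cam'])
    cv2.imwrite('pics/%s0b.png'%n,cv2.resize(c['frame'],(800,600),interpolation=cv2.INTER_CUBIC))
print(monitor.get_obs())
E
```

```text
scene [[419.112   0.    246.522]
 [  0.    419.112 195.174]
 [  0.      0.      1.   ]] [[   0.769    0.639   -0.003 -410.868]
 [   0.388   -0.47    -0.793 -116.438]
 [  -0.508    0.608   -0.61  1563.709]
 [   0.       0.       0.       1.   ]]
top [[423.865   0.    247.339]
 [  0.    423.865 193.406]
 [  0.      0.      1.   ]] [[  -0.027   -0.999    0.019   23.09 ]
 [  -0.998    0.026   -0.059  510.847]
 [   0.058   -0.021   -0.998 1250.426]
 [   0.       0.       0.       1.   ]]
{'time': 0.1, 'joint_positions': array([ 1.043,  0.343,  1.525, -0.   ,  1.275, -0.146]), 'dq': array([-0.001, -0.002, -0.004, -0.003,  0.001,  0.002]), 'tau': array([  0.002, -43.2  , -24.469,   0.072,   0.053,  -0.   ]), 'tool_pos': array([195.41 , 486.903, 226.111]), 'tcp_rot': array([-3.14, -0.  ,  2.76]), 'contact_force': array([ 1.357, -0.358,  0.291]), 'moment': array([ 0.009, -0.021,  0.022]), 'finger_force': 0.0, 'grip_width': 91.66687552806994}
```

View pics/scene0b.png

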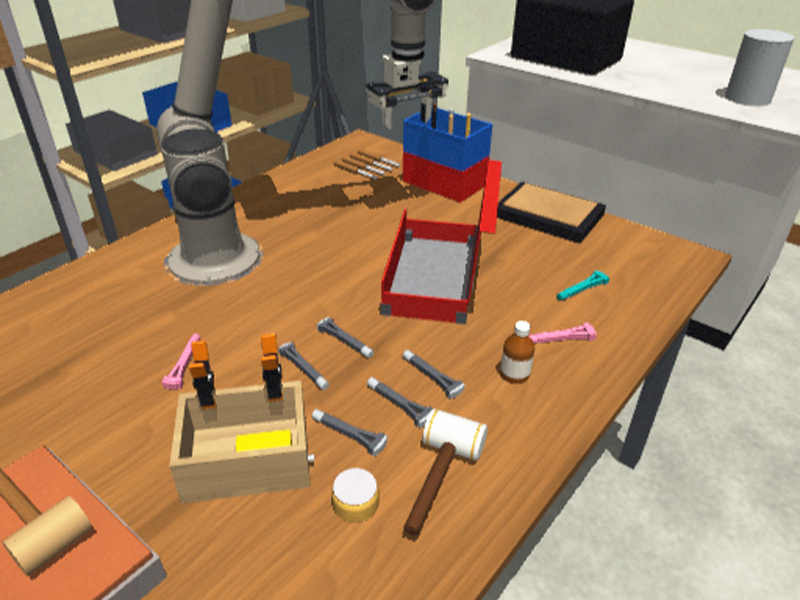

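View pics/top0b.png

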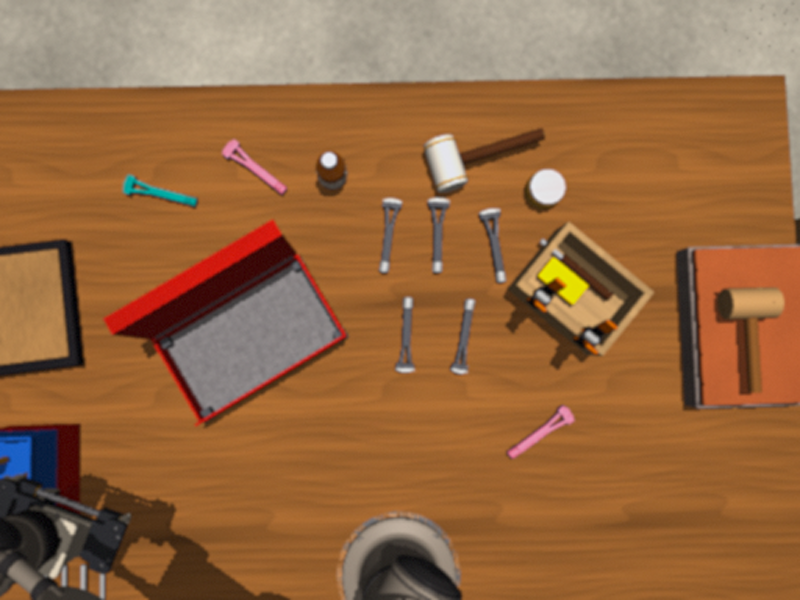

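Candidates in the top picture (800x600): dark steel punches at (390,235), (438,235), (494,244), (405,335) and (463,336). Look-alikes are pink at (255,167) and (540,433) and turquoise at (160,192). I choose the five grey ones. The clamps are at (545,297) and (597,337), and the case is at (250,340) with its hinge on the upper left.

```bash
cat >> h.py <<'E'
def punches(c,top=True):
    f=c['frame'];hsv=cv2.cvtColor(f,cv2.COLOR_BGR2HSV)
    m=((hsv[...,1]<75)).astype(np.uint8)*255
    out=[]
    cs,_=cv2.findContours(m,cv2.RETR_EXTERNAL,cv2.CHAIN_APPROX_NONE)
    for k in cs:
        a=cv2.contourArea(k)
        if 150<a<900:
            (x,y),(w,h),_=cv2.minAreaRect(k)
            if max(w,h)>2.2*min(w,h) and 30<max(w,h)<75: out.append(k)
    return m,out
def fit(c,k,z=9):
    # silhouette on plane z: axis via minAreaRect, fork end = wider end
    P=np.array([onz(c,p[0],z)[:2] for p in k],np.float32)
    m=np.zeros(c['frame'].shape[:2],np.uint8);cv2.drawContours(m,[k],-1,255,-1)
    Q=np.array([onz(c,(u,v),z)[:2] for v,u in np.argwhere(m)])
    mu=Q.mean(0);w,V=np.linalg.eigh(np.cov(Q.T));d=V[:,1]
    s=(Q-mu)@d;t=(Q-mu)@np.array([-d[1],d[0]])
    lo,hi=s.min(),s.max();a=np.ptp(t[s<lo+20]);b=np.ptp(t[s>hi-20])
    if a>b: d=-d;lo,hi=-hi,-lo;s=-s;t=-t;a,b=b,a
    # axis from head-end to fork-end midpoints
    e1=s<lo+25;e2=s>hi-20
    A=mu+d*s[e1].mean()+np.array([-d[1],d[0]])*(t[e1].max()+t[e1].min())/2
    B=mu+d*s[e2].mean()+np.array([-d[1],d[0]])*(t[e2].max()+t[e2].min())/2
    D=(B-A)/np.linalg.norm(B-A)
    o=A+D*(((mu+d*lo)-A)@D+ (hi-lo)/2)
    return o,np.arctan2(D[1],D[0]),hi-lo,b
E
python3 - <<'E'
from h import *
import pickle
np.set_printoptions(precision=3,suppress=True)
S=pickle.load(open('scene0.pkl','rb'));T=pickle.load(open('top0.pkl','rb'))
m,ks=punches(T);ms,kss=punches(S)
fs=[]
for k in ks:
    o,y,l,w=fit(T,k);print('top',cv2.minAreaRect(k)[0],o,round(y,3),'len %.0f w %.0f'%(l,w))
for k in kss:
    o,y,l,w=fit(S,k);print('scene',cv2.minAreaRect(k)[0],o,round(y,3),'len %.0f w %.0f'%(l,w))
a=cv2.resize(T['frame'][110:260,50:430],None,fx=2.1,fy=2.1,interpolation=cv2.INTER_CUBIC)
b=cv2.resize(cv2.cvtColor(m,cv2.COLOR_GRAY2BGR)[110:260,50:430],None,fx=2.1,fy=2.1)
cv2.imwrite('pics/top_crop.png',np.vstack([a[:299],b[:299]]))
E
```

```text
top (295.52667236328125, 214.7705535888672) [ 443.703 -136.466] 2.944 len 146 w 31
top (258.5, 214.0) [449.146 -25.494] 3.064 len 144 w 33
top (314.88311767578125, 156.7434539794922) [ 617.639 -202.732] 0.134 len 145 w 39
top (249.47381591796875, 150.52369689941406) [641.847   3.879] -0.151 len 146 w 35
top (280.5, 150.0) [640.706 -92.9  ] -0.056 len 147 w 40
scene (87.2500228881836, 373.7500305175781) [ 579.787 -595.061] 1.56 len 86 w 52
scene (222.60003662109375, 274.8000183105469) [ 617.269 -204.024] 0.138 len 148 w 48
scene (259.5259094238281, 257.1099548339844) [ 651.179 -108.976] -0.253 len 180 w 26
scene (275.80767822265625, 239.03843688964844) [642.27    2.422] -0.152 len 152 w 45
scene (194.25, 234.25001525878906) [ 446.037 -137.172] 2.935 len 155 w 32
scene (221.3221435546875, 215.04922485351562) [450.494 -26.658] 3.062 len 152 w 40
```

View pics/top_crop.png

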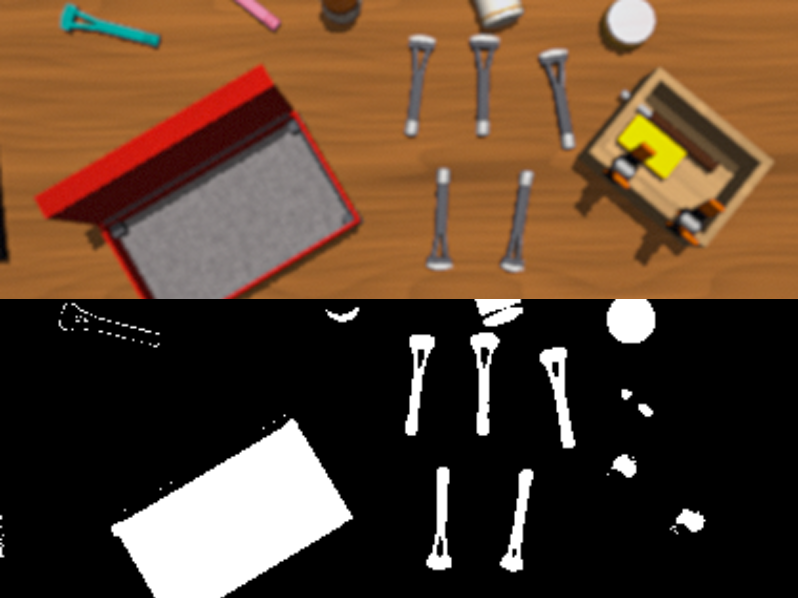

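The crop shows the five grey steel punches, which the mask picks up cleanly. Top and scene views agree to about 2 mm at height 9, so they lie flat on the bench. Next I measure the case, tote and clamps.

```bash
python3 - <<'E'
from h import *
import pickle
np.set_printoptions(precision=3,suppress=True)
S=pickle.load(open('scene0.pkl','rb'));T=pickle.load(open('top0.pkl','rb'))
for n,c in(('S',S),('T',T)): print(n,-np.array(c['world_to_cam'])[:3,:3].T@np.array(c['world_to_cam'])[:3,3])
def crop(c,u,v,w,h,s):
    I=cv2.resize(c['frame'][v:v+h,u:u+w],None,fx=s,fy=s,interpolation=cv2.INTER_NEAREST)
    for x in range((u+9)//10*10,u+w,10):
        cv2.line(I,((x-u)*s,0),((x-u)*s,6 if x%50 else 14),(255,255,0),1)
        if x%20==0: cv2.putText(I,str(x),((x-u)*s+1,14),0,.35,(255,255,0))
    for y in range((v+9)//10*10,v+h,10):
        cv2.line(I,(0,(y-v)*s),(6,(y-v)*s),(255,255,0),1);cv2.putText(I,str(y),(8,(y-v)*s+4),0,.35,(255,255,0))
    return I
def pad(I): return cv2.copyMakeBorder(I,0,300-I.shape[0] if I.shape[0]<300 else 0,0,0,cv2.BORDER_CONSTANT)
a=crop(T,60,135,165,140,2);b=crop(S,235,95,90,115,2)
A=crop(T,60,135,170,145,4);cv2.imwrite('pics/caseT.png',A[:600,:800])
B=crop(S,235,95,100,115,5);cv2.imwrite('pics/caseS.png',B)
# tote/clamps
t1=crop(T,315,135,110,100,4);s1=crop(S,100,200,105,125,4)
h=max(t1.shape[0],s1.shape[0])
f=lambda I:cv2.copyMakeBorder(I,0,h-I.shape[0],0,0,cv2.BORDER_CONSTANT)
I=np.hstack([f(t1),f(s1)]);print(I.shape);cv2.imwrite('pics/tote.png',I[:600,:800] if I.shape[1]<=800 else cv2.resize(I,(800,int(h*800/I.shape[1]))))
E
```

```text
S [1155.324 -743.495  860.23 ]
T [ 437.521   35.479 1277.646]
(500, 860, 3)
```

View pics/caseT.png

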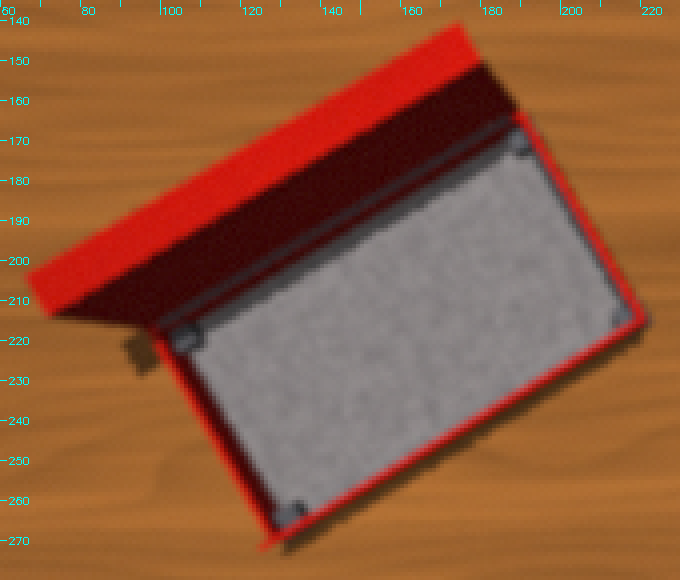

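View pics/caseS.png

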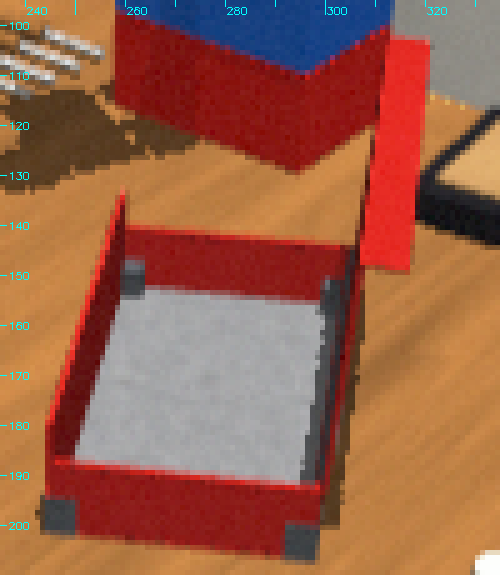

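View pics/tote.png

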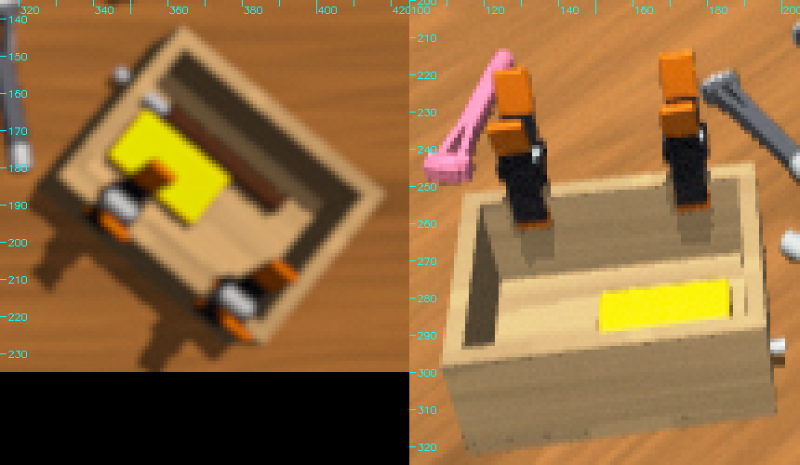

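The case view shows the flange-top corners at top px (126,272) and (221,215) and the lip at (67,204)-(175,140). The tote's front wall runs from (324,185) to (385,227) in the top image with both clamps on it.

```bash
python3 - <<'E'
from h import *
import pickle
np.set_printoptions(precision=1,suppress=True)
S=pickle.load(open('scene0.pkl','rb'));T=pickle.load(open('top0.pkl','rb'))
def p(n,a,b): 
    r=tri(T,a,S,b);print(n,r[0],'gap %.1f'%r[1]);return r[0]
fl=p('flange+y',(126.2,272),(259.8,133));fr=p('flange-y',(221.2,215),(244.6,180))
d=fl-fr;print('len',np.linalg.norm(d[:2]),'case yaw',np.arctan2(d[1],d[0])-np.pi/2)
# top only at z=88
a=onz(T,(126.2,272),88);b=onz(T,(221.2,215),88);d=a-b;print('z88',a,b,np.linalg.norm(d[:2]),'yaw %.3f'%(np.arctan2(d[1],d[0])-np.pi/2))
hsv=cv2.cvtColor(T['frame'],cv2.COLOR_BGR2HSV)
m=((hsv[...,1]<75)*255).astype(np.uint8);cs,_=cv2.findContours(m,0,1)
k=max([c for c in cs if cv2.pointPolygonTest(c,(165,217),False)>0],key=cv2.contourArea)
P=np.array([onz(T,q[0],6)[:2] for q in k],np.float32);print('floor',cv2.minAreaRect(P),cv2.boxPoints(cv2.minAreaRect(P)))
for n,(u,v) in dict(h1=(190,163),h2=(98.8,217)).items(): print(n,onz(T,(u,v),58))
p('lip outer -y',(175,140.5),(316.6,149)) ;p('lip outer +y',(67,203.8),(321,103))
p('lip in -y',(180.5,150.5),(307.4,147.4));p('lip in +y',(72.5,213.8),(313,102.6))
print('tote');c1=p('front-y',(385.4,227.2),(115,251.6));c2=p('front+y',(324.4,185.5),(193,244.4));d=c2-c1
print(np.linalg.norm(d),'yaw %.3f'%(np.arctan2(d[1],d[0])-np.pi/2))
C=[onz(T,q,90)[:2] for q in((385.4,227.2),(324.4,185.5),(363.9,142.5),(418.5,186))];r=cv2.minAreaRect(np.array(C,np.float32));print(C,r)
# orange
for n,c in(('T',T),('S',S)):
    h=cv2.cvtColor(c['frame'],cv2.COLOR_BGR2HSV)
    m=(cv2.inRange(h,(5,190,150),(16,255,255)))
    x=[(np.round(s[4-4:4],0),np.round(ct,1)) for s,ct in zip(*cv2.connectedComponentsWithStats(m)[2:])]
    for s,ct in x[1:]:
        if s[2]*s[3]>12 and (c is T and 330<ct[0]<400 and 150<ct[1]<240 or c is S and 110<ct[0]<195 and 200<ct[1]<270): print(n,s,ct)
E
```

```text
flange+y [300.  355.2  83.9] gap 6.5
flange-y [450.3  87.7  82.6] gap 5.1
len 306.87873606568 case yaw 0.5120176126590321
z88 [298. 352.  88.] [448.4  85.8  88. ] 305.72704577849896 yaw 0.514
floor ((451.0773010253906, 272.07733154296875), (167.29055786132812, 302.4993896484375), 29.472806930541992) [[303.8 362.6]
 [452.7  99.2]
 [598.3 181.6]
 [449.5 444.9]]
h1 [601.  173.5  58. ]
h2 [452.4 436.1  58. ]
lip outer -y [638.3 192.6 221. ] gap 3.6
lip outer +y [486.7 461.2 222.8] gap 4.1
lip in -y [613.4 179.8 222.6] gap 5.9
lip in +y [461.9 448.4 221.5] gap 4.6
tote
front-y [ 402.7 -373.4   89. ] gap 3.6
front+y [ 524.5 -211.8   68.8] gap 1.5
203.34881646484098 yaw -0.646
[array([ 401.6, -374.5]), array([ 523.5, -206.9]), array([ 643.1, -324.2]), array([ 515.2, -474.2])] ((519.377197265625, -340.5743408203125), (208.8282012939453, 167.101806640625), 49.551761627197266)
T [356 179   5   4] [358.  180.5]
T [343 193   6   6] [345.6 195.4]
T [388 205   7   6] [391.1 207.2]
T [375 220   7   7] [378.3 222.8]
S [167 214  10  13] [171.6 219.7]
S [123 218  11  13] [127.7 224.3]
S [167 227  10   4] [171.5 228.6]
S [121 232   9   4] [124.9 233.4]
```

```bash
python3 - <<'E'
from h import *
import pickle
np.set_printoptions(precision=1,suppress=True)
S=pickle.load(open('scene0.pkl','rb'));T=pickle.load(open('top0.pkl','rb'))
for z in (160,170,180):
    g=[onz(T,q,z)[:2] for q in((358,180.5),(345.6,195.4),(391.1,207.2),(378.3,222.8))]
    A=(g[0]+g[1])/2;B=(g[2]+g[3])/2;d=A-B
    print(z,A,B,np.linalg.norm(d),'lineyaw %.3f'%(np.arctan2(d[1],d[0])-np.pi/2),[ (np.linalg.norm(v),np.arctan2(v[1],v[0])) for v in(g[0]-g[1],g[2]-g[3])])
    print('scene z',z,*[onz(S,q,z)[:2] for q in((171.6,219.7),(171.5,228.6),(127.7,224.3),(124.9,233.4))])
# tri top/back grips (far grip in scene = robot side)
for t,s in (((345.6,195.4),(171.6,219.7)),((358,180.5),(171.5,228.6)),((378.3,222.8),(127.7,224.3)),((391.1,207.2),(124.9,233.4))): print(tri(T,t,S,s))
for q in((259.3,132.5),(244.1,179.5)): print('flange scene z88',onz(S,q,88))
for q in((125.7,271.5),(220.7,214.5)): print('flange top z88',onz(T,q,88))
c=np.array([450.2,262.6]);x=np.array([np.cos(.514),np.sin(.514)]);y=np.array([-x[1],x[0]])
I=[]
for n,C in(('T',T),('S',S)):
    for P in ((-89,155,88),(-89,-155,88),(89,155,58),(89,-155,58),(-89,-155,0),(89,-155,0)): print(n,P,proj(C,[*(c+x*P[0]+y*P[1]),P[2]])+.5)
E
```

```text
160 [ 510.1 -265.4] [ 436. -350.] 112.44133394432494 lineyaw -0.719 [(np.float64(52.07922897447398), np.float64(-0.7304830204716128)), (np.float64(54.08965148623969), np.float64(-0.7293580669215409))]
scene z 160 [ 490.5 -245.2] [ 515.5 -268.2] [ 418.5 -327.6] [ 440.4 -352.9]
170 [ 509.4 -262.7] [ 436.  -346.6] 111.43527896514234 lineyaw -0.719 [(np.float64(51.613256491012535), np.float64(-0.7304830204716131)), (np.float64(53.60569099510104), np.float64(-0.7293580669215401))]
scene z 170 [ 499.9 -252.3] [ 524.6 -275. ] [ 429.  -333.5] [ 450.6 -358.5]
180 [ 508.8 -260. ] [ 436.  -343.1] 110.42922398595981 lineyaw -0.719 [(np.float64(51.14728400755113), np.float64(-0.7304830204716157)), (np.float64(53.12173050396239), np.float64(-0.7293580669215394))]
scene z 180 [ 509.4 -259.4] [ 533.8 -281.8] [ 439.5 -339.5] [ 460.8 -364.1]
(array([ 491.2, -246.9,  161.6]), np.float64(1.8520102659858522))
(array([ 528.5, -278.4,  174.6]), np.float64(0.7236821738816258))
(array([ 417.4, -329.7,  161.1]), np.float64(4.876315993072948))
(array([ 456.2, -362. ,  175.8]), np.float64(0.831547775092829))
flange scene z88 [302.8 353.8  88. ]
flange scene z88 [454.1  84.8  88. ]
flange top z88 [299.4 353.4  88. ]
flange top z88 [449.8  87.2  88. ]
T (-89, 155, 88) [126.  273.1]
T (-89, -155, 88) [222.4 215.3]
T (89, 155, 58) [ 97.5 217.9]
T (89, -155, 58) [191.2 162.5]
T (-89, -155, 0) [223.6 215.5]
T (89, -155, 0) [193.4 165. ]
S (-89, 155, 88) [258.5 132.5]
S (-89, -155, 88) [243.2 179.5]
S (89, 155, 58) [305.4 143.6]
S (89, -155, 58) [298.5 193. ]
S (-89, -155, 0) [243.4 201.2]
S (89, -155, 0) [297.2 207.2]
```

```bash
cat > pl.py <<'E'
from h import *
import json,math
CX,CY,CW=451.5,262.5,.514
def case(x,y,z=None):
    p=(CX+x*math.cos(CW)-y*math.sin(CW),CY+x*math.sin(CW)+y*math.cos(CW));return p if z is None else (*p,z)
def cur():
    o=monitor.get_obs();return np.array([*o['tool_pos'],o['tcp_rot'][2]])
def plan(wps,st=None):
    """wps: (x,y,z,yaw|None,rows) or ('hand',v) starting a new call, or ('wait',)"""
    c=cur() if st is None else np.array(st,float);calls=[];rows=[];hand=None
    def flush():
        nonlocal rows,hand
        if rows or hand is not None:
            calls.append((hand,rows+[(0,0,0,0)]*(8-len(rows))));rows=[];hand=None
    for w in wps:
        if w[0]=='hand': flush();hand=w[1];continue
        if w[0]=='wait': rows+=[(0,0,0,0)]*w[1];
        else:
            t=np.array([*w[:3],c[3] if w[3] is None else w[3]],float)
            sp=abs(t[3]-c[3])*180/math.pi;d=np.linalg.norm(t[:3]-c[:3])
            mn=max(d/60,sp/10.6)
            n=max(w[4],math.ceil(mn));step=(t-c)/n
            for i in range(n):
                a=c[3];dx,dy,dz=step[:3]
                lx=dx*math.cos(a)+dy*math.sin(a);ly=dx*math.sin(a)-dy*math.cos(a)
                rows.append((lx/200,ly/200,-dz/200,-step[3]*2/math.pi));c=c+step
        while len(rows)>8: r=rows[8:];rows=rows[:8];flush();rows=r
    flush()
    for h,r in calls:
        R=[[round(float(v),3)+0. for v in q] for q in r]
        print(json.dumps({"linear":[q[:3] for q in R],"spin":[q[3] for q in R],**({"hand":h} if h is not None else {})}))
    print('end',np.round(c,3))
E
python3 - <<'E'
from pl import *
o=(443.7,-136.5);f=2.944
plan([(300,330,230,2.80,3),(*o,110,f,6),(*o,50,f,2)])
E
```

```text
{"linear": [[-0.194, -0.133, -0.005], [-0.193, -0.135, -0.005], [-0.192, -0.137, -0.005], [-0.19, -0.139, -0.005], [-0.162, -0.217, 0.067], [-0.159, -0.22, 0.067], [-0.155, -0.223, 0.067], [-0.151, -0.225, 0.067]], "spin": [-0.006, -0.006, -0.006, -0.006, -0.01, -0.01, -0.01, -0.01]}
{"linear": [[-0.148, -0.227, 0.067], [-0.144, -0.23, 0.067], [-0.14, -0.232, 0.067], [-0.137, -0.234, 0.067], [-0.133, -0.236, 0.067], [0.0, 0.0, 0.15], [0.0, 0.0, 0.15], [0.0, 0.0, 0.0]], "spin": [-0.01, -0.01, -0.01, -0.01, -0.01, 0.0, 0.0, 0.0]}
end [ 443.7   -136.5     50.       2.944]
```

servo_tool:
  linear:
    - [-0.194, -0.133, -0.005]
    - [-0.193, -0.135, -0.005]
    - [-0.192, -0.137, -0.005]
    - [-0.19, -0.139, -0.005]
    - [-0.162, -0.217, 0.067]
    - [-0.159, -0.22, 0.067]
    - [-0.155, -0.223, 0.067]
    - [-0.151, -0.225, 0.067]
  spin: [-0.006, -0.006, -0.006, -0.006, -0.01, -0.01, -0.01, -0.01]

```text
time: 1.1
tool_pos: [363.4, 121.2, 176.7]
tcp_rot: [3.141, 0.0, 2.861]
contact_force: [0.8, 0.6, 0.4]
grip_width: 91.8
finger_force: 0.0
```

servo_tool:
  linear:
    - [-0.148, -0.227, 0.067]
    - [-0.144, -0.23, 0.067]
    - [-0.14, -0.232, 0.067]
    - [-0.137, -0.234, 0.067]
    - [-0.133, -0.236, 0.067]
    - [0, 0, 0.15]
    - [0, 0, 0.15]
    - [0, 0, 0]
  spin: [-0.01, -0.01, -0.01, -0.01, -0.01, 0, 0, 0]

```text
time: 2.1
tool_pos: [440.4, -135.9, 48.4]
tcp_rot: [3.14, -0.005, 2.938]
contact_force: [-0.4, 0.6, -0.1]
grip_width: 91.9
finger_force: 0.0
```

```bash
python3 - <<'E'
from pl import *
print(cur())
o=(443.7,-136.5);f=2.944
plan([(*o,3.5,f,6),('hand',-1),('wait',8)])
E
```

```text
[ 440.38016485 -135.8697794    48.36796812    2.93846566]
{"linear": [[-0.003, 0.0, 0.037], [-0.003, 0.0, 0.037], [-0.003, 0.0, 0.037], [-0.003, 0.0, 0.037], [-0.003, 0.0, 0.037], [-0.003, 0.0, 0.037], [0.0, 0.0, 0.0], [0.0, 0.0, 0.0]], "spin": [-0.001, -0.001, -0.001, -0.001, -0.001, -0.001, 0.0, 0.0]}
{"linear": [[0.0, 0.0, 0.0], [0.0, 0.0, 0.0], [0.0, 0.0, 0.0], [0.0, 0.0, 0.0], [0.0, 0.0, 0.0], [0.0, 0.0, 0.0], [0.0, 0.0, 0.0], [0.0, 0.0, 0.0]], "spin": [0.0, 0.0, 0.0, 0.0, 0.0, 0.0, 0.0, 0.0], "hand": -1}
end [ 443.7   -136.5      3.5      2.944]
```

servo_tool:
  linear:
    - [-0.003, 0, 0.037]
    - [-0.003, 0, 0.037]
    - [-0.003, 0, 0.037]
    - [-0.003, 0, 0.037]
    - [-0.003, 0, 0.037]
    - [-0.003, 0, 0.037]
    - [0, 0, 0]
    - [0, 0, 0]
  spin: [0, 0, 0, 0, 0, 0, 0, 0]

```text
time: 3.1
tool_pos: [445.6, -137.3, 5.7]
tcp_rot: [3.142, 0.0, 2.939]
contact_force: [-0.1, -0.1, 0.6]
grip_width: 92.0
finger_force: 0.0
```

servo_tool:
  linear:
    - [0, 0, 0]
    - [0, 0, 0]
    - [0, 0, 0]
    - [0, 0, 0]
    - [0, 0, 0]
    - [0, 0, 0]
    - [0, 0, 0]
    - [0, 0, 0]
  spin: [0, 0, 0, 0, 0, 0, 0, 0]
  hand: -1

```text
time: 4.1
tool_pos: [445.6, -137.2, 5.7]
tcp_rot: [3.142, 0.0, 2.939]
contact_force: [-0.2, -0.2, 0.8]
grip_width: 16.2
finger_force: 0.2
```

```bash
python3 - <<'E'
from pl import *
c=cur()
# grip is at punch x ~ +-? shift
o=np.array([443.7,-136.5]);g=(c[:2]-o)@np.array([np.cos(2.944),np.sin(2.944)]);print('grip x',g)
x,y=case(g-1,104)
x0,y0=case(g-1,40)
plan([(c[0],c[1],60,None,3),(x0-60,y0-160,140,1.6,10),(x,y,140,CW,8),(x,y,50,CW,4),('wait',2)])
E
```

```text
grip x -1.9667269901009112
{"linear": [[0.0, 0.0, -0.091], [0.0, 0.0, -0.091], [0.0, 0.0, -0.091], [0.065, 0.126, -0.04], [0.081, 0.116, -0.04], [0.096, 0.104, -0.04], [0.109, 0.091, -0.04], [0.12, 0.075, -0.04]], "spin": [0.0, 0.0, 0.0, 0.085, 0.085, 0.085, 0.085, 0.085]}
{"linear": [[0.129, 0.059, -0.04], [0.136, 0.041, -0.04], [0.14, 0.022, -0.04], [0.142, 0.003, -0.04], [0.141, -0.015, -0.04], [0.134, 0.022, 0.0], [0.136, 0.003, 0.0], [0.135, -0.015, 0.0]], "spin": [0.085, 0.085, 0.085, 0.085, 0.085, 0.086, 0.086, 0.086]}
{"linear": [[0.132, -0.033, 0.0], [0.126, -0.051, 0.0], [0.118, -0.067, 0.0], [0.108, -0.083, 0.0], [0.096, -0.097, 0.0], [0.0, 0.0, 0.113], [0.0, 0.0, 0.113], [0.0, 0.0, 0.113]], "spin": [0.086, 0.086, 0.086, 0.086, 0.086, 0.0, 0.0, 0.0]}
{"linear": [[0.0, 0.0, 0.113], [0.0, 0.0, 0.0], [0.0, 0.0, 0.0], [0.0, 0.0, 0.0], [0.0, 0.0, 0.0], [0.0, 0.0, 0.0], [0.0, 0.0, 0.0], [0.0, 0.0, 0.0]], "spin": [0.0, 0.0, 0.0, 0.0, 0.0, 0.0, 0.0, 0.0]}
end [397.784 351.603  50.      0.514]
```

servo_tool:
  linear:
    - [0, 0, -0.091]
    - [0, 0, -0.091]
    - [0, 0, -0.091]
    - [0.065, 0.126, -0.04]
    - [0.081, 0.116, -0.04]
    - [0.096, 0.104, -0.04]
    - [0.109, 0.091, -0.04]
    - [0.12, 0.075, -0.04]
  spin: [0, 0, 0, 0.085, 0.085, 0.085, 0.085, 0.085]

```text
time: 5.1
tool_pos: [406.6, 0.0, 100.4]
tcp_rot: [-3.141, -0.0, 2.267]
contact_force: [0.3, 0.0, -2.2]
grip_width: 15.5
finger_force: 30.0
```

servo_tool:
  linear:
    - [0.129, 0.059, -0.04]
    - [0.136, 0.041, -0.04]
    - [0.14, 0.022, -0.04]
    - [0.142, 0.003, -0.04]
    - [0.141, -0.015, -0.04]
    - [0.134, 0.022, 0]
    - [0.136, 0.003, 0]
    - [0.135, -0.015, 0]
  spin: [0.085, 0.085, 0.085, 0.085, 0.085, 0.086, 0.086, 0.086]

```text
time: 6.1
tool_pos: [378.7, 217.4, 140.1]
tcp_rot: [-3.141, 0.0, 1.194]
contact_force: [0.3, 0.3, -1.6]
grip_width: 15.8
finger_force: 30.0
```

servo_tool:
  linear:
    - [0.132, -0.033, 0]
    - [0.126, -0.051, 0]
    - [0.118, -0.067, 0]
    - [0.108, -0.083, 0]
    - [0.096, -0.097, 0]
    - [0, 0, 0]
    - [0, 0, 0]
    - [0, 0, 0]
  spin: [0.086, 0.086, 0.086, 0.086, 0.086, 0, 0, 0]

```text
time: 7.1
tool_pos: [395.7, 350.8, 140.2]
tcp_rot: [3.141, 0.001, 0.523]
contact_force: [0.7, -0.2, -2.3]
grip_width: 15.7
finger_force: 30.0
```

```bash
python3 - <<'E'
from pl import *
T=cap('top');S=cap('scene')
for k in punches(T)[1]: print(cv2.minAreaRect(k)[0],fit(T,k))
x,y=case(-3,104)
I=[cv2.resize(T['frame'][120:300,60:240],(400,400),interpolation=2),cv2.resize(S['frame'][60:240,200:380],(400,400),interpolation=2)]
cv2.imwrite('pics/p1.png',np.hstack(I))
plan([(x,y,13,CW,6),('wait',2),('hand',-.45),('wait',5),(x,y,110,CW,3)])
E
```

```text
(258.5, 214.0) (array([449.14640748, -25.49432208]), np.float64(3.0643407851488735), np.float64(144.13185805938454), np.float64(33.19430028227919))
(314.88311767578125, 156.7434539794922) (array([ 617.63852526, -202.73186613]), np.float64(0.13394109914475869), np.float64(145.3273469531405), np.float64(38.61663941646285))
(249.47381591796875, 150.52369689941406) (array([641.82996506,   3.7868492 ]), np.float64(-0.14924025674074134), np.float64(145.61671942569674), np.float64(34.52209382086799))
(280.5, 150.0) (array([640.70833698, -92.8998123 ]), np.float64(-0.05635988535208164), np.float64(146.6334363302404), np.float64(39.56351299337727))
{"linear": [[0.002, 0.0, 0.106], [0.002, 0.0, 0.106], [0.002, 0.0, 0.106], [0.002, 0.0, 0.106], [0.002, 0.0, 0.106], [0.002, 0.0, 0.106], [0.0, 0.0, 0.0], [0.0, 0.0, 0.0]], "spin": [0.001, 0.001, 0.001, 0.001, 0.001, 0.001, 0.0, 0.0]}
{"linear": [[0.0, 0.0, 0.0], [0.0, 0.0, 0.0], [0.0, 0.0, 0.0], [0.0, 0.0, 0.0], [0.0, 0.0, 0.0], [0.0, 0.0, -0.162], [0.0, 0.0, -0.162], [0.0, 0.0, -0.162]], "spin": [0.0, 0.0, 0.0, 0.0, 0.0, 0.0, 0.0, 0.0], "hand": -0.45}
end [397.755 351.587 110.      0.514]
```

View pics/p1.png

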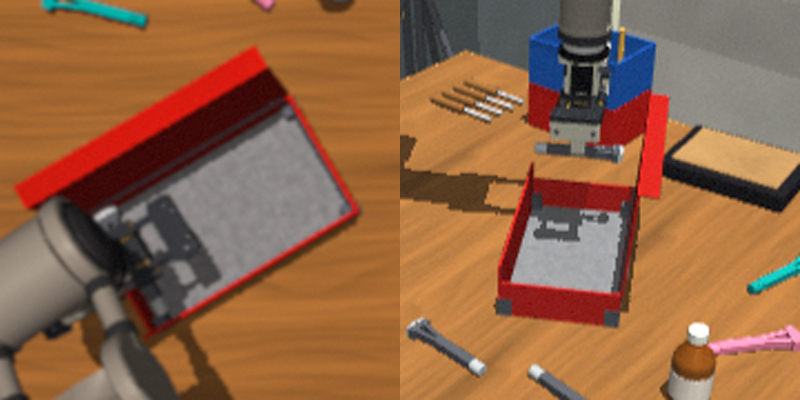

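The held punch is over the case's +y end, level and lined up with the case x axis, as seen in both views. The other punches have not moved. Lower and release.

servo_tool:
  linear:
    - [0.002, 0, 0.106]
    - [0.002, 0, 0.106]
    - [0.002, 0, 0.106]
    - [0.002, 0, 0.106]
    - [0.002, 0, 0.106]
    - [0.002, 0, 0.106]
    - [0, 0, 0]
    - [0, 0, 0]
  spin: [0, 0, 0, 0, 0, 0, 0, 0]

```text
time: 8.2
tool_pos: [398.2, 352.7, 13.6]
tcp_rot: [3.142, -0.0, 0.523]
contact_force: [-0.4, -0.4, -1.6]
grip_width: 15.6
finger_force: 30.0
```

servo_tool:
  linear:
    - [0, 0, 0]
    - [0, 0, 0]
    - [0, 0, 0]
    - [0, 0, 0]
    - [0, 0, 0]
    - [0, 0, -0.162]
    - [0, 0, -0.162]
    - [0, 0, -0.162]
  spin: [0, 0, 0, 0, 0, 0, 0, 0]
  hand: -0.45

```text
time: 9.2
tool_pos: [397.8, 352.7, 111.3]
tcp_rot: [3.142, 0.0, 0.523]
contact_force: [0.5, -0.4, -0.1]
grip_width: 25.6
finger_force: 0.0
```

```bash
python3 - <<'E'
from pl import *
x,y=case(-3,0)
o=(449.1,-25.5);f=3.064
a=cur();a[2]=110
plan([(x-80,y-110,140,1.6,8),('hand',1),(o[0]-10,o[1],120,f,8),(*o,5,f,4),('wait',3),('hand',-1),('wait',6)],a)
E
```

```text
{"linear": [[-0.079, 0.1, -0.019], [-0.091, 0.089, -0.019], [-0.102, 0.076, -0.019], [-0.112, 0.061, -0.019], [-0.119, 0.046, -0.019], [-0.124, 0.029, -0.019], [-0.127, 0.012, -0.019], [-0.127, -0.005, -0.019]], "spin": [-0.086, -0.086, -0.086, -0.086, -0.086, -0.086, -0.086, -0.086]}
{"linear": [[-0.112, 0.041, 0.013], [-0.117, 0.02, 0.013], [-0.119, -0.002, 0.013], [-0.116, -0.024, 0.013], [-0.11, -0.044, 0.013], [-0.1, -0.064, 0.013], [-0.087, -0.081, 0.013], [-0.071, -0.095, 0.013]], "spin": [-0.117, -0.117, -0.117, -0.117, -0.117, -0.117, -0.117, -0.117], "hand": 1}
{"linear": [[-0.012, 0.001, 0.144], [-0.012, 0.001, 0.144], [-0.012, 0.001, 0.144], [-0.012, 0.001, 0.144], [0.0, 0.0, 0.0], [0.0, 0.0, 0.0], [0.0, 0.0, 0.0], [0.0, 0.0, 0.0]], "spin": [0.0, 0.0, 0.0, 0.0, 0.0, 0.0, 0.0, 0.0]}
{"linear": [[0.0, 0.0, 0.0], [0.0, 0.0, 0.0], [0.0, 0.0, 0.0], [0.0, 0.0, 0.0], [0.0, 0.0, 0.0], [0.0, 0.0, 0.0], [0.0, 0.0, 0.0], [0.0, 0.0, 0.0]], "spin": [0.0, 0.0, 0.0, 0.0, 0.0, 0.0, 0.0, 0.0], "hand": -1}
end [449.1   -25.5     5.      3.064]
```

servo_tool:
  linear:
    - [-0.079, 0.1, -0.019]
    - [-0.091, 0.089, -0.019]
    - [-0.102, 0.076, -0.019]
    - [-0.112, 0.061, -0.019]
    - [-0.119, 0.046, -0.019]
    - [-0.124, 0.029, -0.019]
    - [-0.127, 0.012, -0.019]
    - [-0.127, -0.005, -0.019]
  spin: [-0.086, -0.086, -0.086, -0.086, -0.086, -0.086, -0.086, -0.086]

```text
time: 10.2
tool_pos: [369.0, 150.3, 140.9]
tcp_rot: [3.141, -0.0, 1.608]
contact_force: [-0.3, -0.3, -0.0]
grip_width: 25.2
finger_force: 0.0
```

servo_tool:
  linear:
    - [-0.112, 0.041, 0.013]
    - [-0.117, 0.02, 0.013]
    - [-0.119, -0.002, 0.013]
    - [-0.116, -0.024, 0.013]
    - [-0.11, -0.044, 0.013]
    - [-0.1, -0.064, 0.013]
    - [-0.087, -0.081, 0.013]
    - [-0.071, -0.095, 0.013]
  spin: [-0.117, -0.117, -0.117, -0.117, -0.117, -0.117, -0.117, -0.117]
  hand: 1

```text
time: 11.2
tool_pos: [440.8, -25.8, 119.9]
tcp_rot: [3.141, 0.0, 3.08]
contact_force: [0.4, 0.1, 0.1]
grip_width: 91.7
finger_force: 0.0
```

```bash
python3 - <<'E'
from pl import *
print(cur())
T=cap('top','t2.png');S=cap('scene')
for n,c in(('T',T),('S',S)):
  for k in punches(c)[1]: print(n,np.round(cv2.minAreaRect(k)[0]),fit(c,k))
E
```

```text
[440.83467569 -25.83765885 119.86793395   3.07994758]
T [315. 157.] (array([ 617.63900874, -202.73196967]), np.float64(0.133943025570131), np.float64(145.32697364386559), np.float64(38.61545158848179))
T [249. 151.] (array([641.82989781,   3.786871  ]), np.float64(-0.14924034077736134), np.float64(145.61652567978206), np.float64(34.52197053049069))
T [280. 150.] (array([640.71141639, -92.89889263]), np.float64(-0.05636457987141859), np.float64(146.64990334116976), np.float64(39.56890474743353))
S [ 87. 374.] (array([ 579.7814009, -595.084982 ]), np.float64(1.5599320282761964), np.float64(85.54492239116655), np.float64(52.13402237888627))
S [223. 275.] (array([ 617.27060254, -204.02246541]), np.float64(0.13807183501523188), np.float64(148.27591339948725), np.float64(47.83891546512787))
S [260. 257.] (array([ 651.15447001, -108.9801699 ]), np.float64(-0.2526380838042486), np.float64(180.09870672135796), np.float64(26.084794694383504))
S [276. 240.] (array([642.32591423,   2.78057904]), np.float64(-0.1512661998116961), np.float64(151.5200900826893), np.float64(46.03233368587912))
S [221. 215.] (array([450.42909794, -27.46744782]), np.float64(3.075198008974622), np.float64(152.39187849310014), np.float64(43.68972677965105))
```

servo_tool:
  linear:
    - [-0.01, 0, 0.144]
    - [-0.01, 0, 0.144]
    - [-0.01, 0, 0.144]
    - [-0.01, 0, 0.144]
    - [0, 0, 0]
    - [0, 0, 0]
    - [0, 0, 0]
    - [0, 0, 0]
  spin: [0.01, 0, 0, 0, 0, 0, 0, 0]

```text
time: 12.3
tool_pos: [449.1, -25.8, 5.6]
tcp_rot: [-3.141, 0.002, 3.058]
contact_force: [-0.7, 0.2, -0.3]
grip_width: 91.7
finger_force: 0.0
```

servo_tool:
  linear:
    - [0, 0, 0]
    - [0, 0, 0]
    - [0, 0, 0]
    - [0, 0, 0]
    - [0, 0, 0]
    - [0, 0, 0]
    - [0, 0, 0]
    - [0, 0, 0]
  spin: [0, 0, 0, 0, 0, 0, 0, 0]
  hand: -1

```text
time: 13.3
tool_pos: [448.6, -25.7, 4.7]
tcp_rot: [3.142, 0.0, 3.058]
contact_force: [-0.3, -2.0, 1.0]
grip_width: 16.5
finger_force: 0.5
```

```bash
python3 - <<'E'
from pl import *
c=cur();print(c,monitor.get_obs()['grip_width'])
f=3.064;g=(c[:2]-np.array([449.1,-25.5]))@np.array([np.cos(f),np.sin(f)]);print('g',g)
x,y=case(g-1,52);w=c[3]-f+CW
plan([(c[0],c[1],60,None,3),(x-45,y-130,140,1.6,10),(x,y,140,w,8),('wait',3),(x,y,13,w,6),('wait',2),('hand',-.45),('wait',4),(x,y,120,w,4)])
E
```

```text
[448.59587401 -25.73232129   4.70837402   3.05833522] 16.533883239718218
g 0.4846008379448756
{"linear": [[0.0, 0.0, -0.092], [0.0, 0.0, -0.092], [0.0, 0.0, -0.092], [0.042, 0.098, -0.04], [0.056, 0.091, -0.04], [0.069, 0.082, -0.04], [0.08, 0.071, -0.04], [0.09, 0.059, -0.04]], "spin": [0.0, 0.0, 0.0, 0.093, 0.093, 0.093, 0.093, 0.093]}
{"linear": [[0.097, 0.045, -0.04], [0.103, 0.031, -0.04], [0.106, 0.015, -0.04], [0.107, 0.0, -0.04], [0.106, -0.016, -0.04], [0.08, 0.03, 0.0], [0.084, 0.019, 0.0], [0.086, 0.008, 0.0]], "spin": [0.093, 0.093, 0.093, 0.093, 0.093, 0.087, 0.087, 0.087]}
{"linear": [[0.086, -0.004, 0.0], [0.085, -0.016, 0.0], [0.082, -0.027, 0.0], [0.077, -0.038, 0.0], [0.071, -0.048, 0.0], [0.0, 0.0, 0.0], [0.0, 0.0, 0.0], [0.0, 0.0, 0.0]], "spin": [0.087, 0.087, 0.087, 0.087, 0.087, 0.0, 0.0, 0.0]}
{"linear": [[0.0, 0.0, 0.106], [0.0, 0.0, 0.106], [0.0, 0.0, 0.106], [0.0, 0.0, 0.106], [0.0, 0.0, 0.106], [0.0, 0.0, 0.106], [0.0, 0.0, 0.0], [0.0, 0.0, 0.0]], "spin": [0.0, 0.0, 0.0, 0.0, 0.0, 0.0, 0.0, 0.0]}
{"linear": [[0.0, 0.0, 0.0], [0.0, 0.0, 0.0], [0.0, 0.0, 0.0], [0.0, 0.0, 0.0], [0.0, 0.0, -0.134], [0.0, 0.0, -0.134], [0.0, 0.0, -0.134], [0.0, 0.0, -0.134]], "spin": [0.0, 0.0, 0.0, 0.0, 0.0, 0.0, 0.0, 0.0], "hand": -0.45}
end [425.485 307.527 120.      0.508]
```

servo_tool:
  linear:
    - [0, 0, -0.092]
    - [0, 0, -0.092]
    - [0, 0, -0.092]
    - [0.042, 0.098, -0.04]
    - [0.056, 0.091, -0.04]
    - [0.069, 0.082, -0.04]
    - [0.08, 0.071, -0.04]
    - [0.09, 0.059, -0.04]
  spin: [0, 0, 0, 0.093, 0.093, 0.093, 0.093, 0.093]

```text
time: 14.3
tool_pos: [414.0, 76.4, 100.0]
tcp_rot: [-3.141, -0.0, 2.323]
contact_force: [-0.7, -0.5, -2.0]
grip_width: 15.5
finger_force: 30.0
```

servo_tool:
  linear:
    - [0.097, 0.045, -0.04]
    - [0.103, 0.031, -0.04]
    - [0.106, 0.015, -0.04]
    - [0.107, 0, -0.04]
    - [0.106, -0.016, -0.04]
    - [0.08, 0.03, 0]
    - [0.084, 0.019, 0]
    - [0.086, 0.008, 0]
  spin: [0.093, 0.093, 0.093, 0.093, 0.093, 0.087, 0.087, 0.087]

```text
time: 15.3
tool_pos: [397.5, 226.7, 139.7]
tcp_rot: [-3.141, 0.0, 1.183]
contact_force: [0.4, -0.4, -2.0]
grip_width: 15.5
finger_force: 30.0
```

servo_tool:
  linear:
    - [0.086, -0.004, 0]
    - [0.085, -0.016, 0]
    - [0.082, -0.027, 0]
    - [0.077, -0.038, 0]
    - [0.071, -0.048, 0]
    - [0, 0, 0]
    - [0, 0, 0]
    - [0, 0, 0]
  spin: [0.087, 0.087, 0.087, 0.087, 0.087, 0, 0, 0]

```text
time: 16.3
tool_pos: [425.8, 306.8, 139.9]
tcp_rot: [3.142, 0.001, 0.505]
contact_force: [0.0, -0.8, -1.3]
grip_width: 15.7
finger_force: 30.0
```

On target; lower and release, then plan the next punch.

servo_tool:
  linear:
    - [0, 0, 0.106]
    - [0, 0, 0.106]
    - [0, 0, 0.106]
    - [0, 0, 0.106]
    - [0, 0, 0.106]
    - [0, 0, 0.106]
    - [0, 0, 0]
    - [0, 0, 0]
  spin: [0, 0, 0, 0, 0, 0, 0, 0]

```text
time: 17.3
tool_pos: [426.3, 307.4, 13.4]
tcp_rot: [-3.142, -0.0, 0.504]
contact_force: [-0.1, 0.6, -2.0]
grip_width: 15.1
finger_force: 30.0
```

servo_tool:
  linear:
    - [0, 0, 0]
    - [0, 0, 0]
    - [0, 0, 0]
    - [0, 0, 0]
    - [0, 0, -0.134]
    - [0, 0, -0.134]
    - [0, 0, -0.134]
    - [0, 0, -0.134]
  spin: [0, 0, 0, 0, 0, 0, 0, 0]
  hand: -0.45

```text
time: 18.3
tool_pos: [426.0, 307.4, 120.8]
tcp_rot: [-3.142, 0.0, 0.504]
contact_force: [-0.1, 1.5, -0.5]
grip_width: 24.8
finger_force: 0.0
```

```bash
python3 - <<'E'
from pl import *
a=cur();print(a)
T=cap('top','t3.png')
for k in punches(T)[1]: print(np.round(cv2.minAreaRect(k)[0]),fit(T,k))
o=(641.8,3.8);f=-.15
x,y=case(0,-130)
g=(o[0]-3*np.cos(f),o[1]-3*np.sin(f))
a[2]=120
plan([(470,110,140,.2,5),('hand',1),(*g,110,f,5),('wait',1),(*g,5,f,5),('wait',2)],a)
E
```

```text
[426.00275851 307.42020253 120.835277     0.50418026]
[315. 157.] (array([ 617.63976765, -202.73216523]), np.float64(0.1339464265390368), np.float64(145.32630898276187), np.float64(38.61335303623632))
[249. 151.] (array([641.82996506,   3.7868492 ]), np.float64(-0.14924025674074134), np.float64(145.61671942569674), np.float64(34.52209382086799))
[280. 150.] (array([640.70723227, -92.90016924]), np.float64(-0.056358082399759986), np.float64(146.627074125793), np.float64(39.56143242425985))
{"linear": [[-0.057, 0.194, -0.02], [-0.045, 0.197, -0.02], [-0.033, 0.2, -0.02], [-0.021, 0.201, -0.02], [-0.008, 0.202, -0.02], [0.0, 0.0, 0.0], [0.0, 0.0, 0.0], [0.0, 0.0, 0.0]], "spin": [0.039, 0.039, 0.039, 0.039, 0.039, 0.0, 0.0, 0.0]}
{"linear": [[0.144, 0.137, 0.03], [0.154, 0.127, 0.03], [0.162, 0.116, 0.03], [0.17, 0.104, 0.03], [0.177, 0.092, 0.03], [0.0, 0.0, 0.0], [0.0, 0.0, 0.105], [0.0, 0.0, 0.105]], "spin": [0.045, 0.045, 0.045, 0.045, 0.045, 0.0, 0.0, 0.0], "hand": 1}
{"linear": [[0.0, 0.0, 0.105], [0.0, 0.0, 0.105], [0.0, 0.0, 0.105], [0.0, 0.0, 0.0], [0.0, 0.0, 0.0], [0.0, 0.0, 0.0], [0.0, 0.0, 0.0], [0.0, 0.0, 0.0]], "spin": [0.0, 0.0, 0.0, 0.0, 0.0, 0.0, 0.0, 0.0]}
end [ 6.38834e+02  4.24800e+00  5.00000e+00 -1.50000e-01]
```

servo_tool:
  linear:
    - [-0.057, 0.194, -0.02]
    - [-0.045, 0.197, -0.02]
    - [-0.033, 0.2, -0.02]
    - [-0.021, 0.201, -0.02]
    - [-0.008, 0.202, -0.02]
    - [0, 0, 0]
    - [0, 0, 0]
    - [0, 0, 0]
  spin: [0.039, 0.039, 0.039, 0.039, 0.039, 0, 0, 0]

```text
time: 19.35
tool_pos: [469.5, 111.0, 139.7]
tcp_rot: [-3.141, 0.0, 0.2]
contact_force: [0.5, -0.4, -0.0]
grip_width: 25.1
finger_force: 0.0
```

servo_tool:
  linear:
    - [0.144, 0.137, 0.03]
    - [0.154, 0.127, 0.03]
    - [0.162, 0.116, 0.03]
    - [0.17, 0.104, 0.03]
    - [0.177, 0.092, 0.03]
    - [0, 0, 0]
    - [0, 0, 0.1]
    - [0, 0, 0.1]
  spin: [0.045, 0.045, 0.045, 0.045, 0.045, 0, 0, 0]
  hand: 1

```text
time: 20.35
tool_pos: [637.5, 5.3, 69.6]
tcp_rot: [-3.141, 0.0, -0.153]
contact_force: [-0.5, 0.5, -0.0]
grip_width: 91.5
finger_force: 0.0
```

servo_tool:
  linear:
    - [0, 0, 0.105]
    - [0, 0, 0.105]
    - [0, 0, 0.105]
    - [0, 0, 0]
    - [0, 0, 0]
    - [0, 0, 0]
    - [0, 0, 0]
    - [0, 0, 0]
  spin: [0, 0, 0, 0, 0, 0, 0, 0]

```text
time: 21.35
tool_pos: [638.5, 3.5, 7.3]
tcp_rot: [-3.141, -0.001, -0.156]
contact_force: [0.4, -1.1, -0.1]
grip_width: 91.8
finger_force: 0.0
```

servo_tool:
  linear:
    - [0, 0, 0]
    - [0, 0, 0]
    - [0, 0, 0]
    - [0, 0, 0]
    - [0, 0, 0]
    - [0, 0, 0]
    - [0, 0, 0]
    - [0, 0, 0]
  spin: [0, 0, 0, 0, 0, 0, 0, 0]
  hand: -1

```text
time: 22.35
tool_pos: [638.4, 3.6, 6.9]
tcp_rot: [-3.141, -0.0, -0.156]
contact_force: [-0.5, -1.3, 0.7]
grip_width: 16.5
finger_force: 0.1
```

```bash
python3 - <<'E'
from pl import *
c=cur();print(c)
f=-.15;g=(c[:2]-np.array([641.8,3.8]))@np.array([np.cos(f),np.sin(f)]);print('g',g)
x,y=case(g-1,0);w=c[3]-f+CW
plan([(c[0],c[1],60,None,3),(480,110,140,w,6),(x,y,140,w,5),('wait',2),(x,y,12.5,w,6),('wait',2),('hand',-.45),('wait',4),(x,y,120,w,4)])
E
```

```text
[ 6.38358001e+02  3.59677467e+00  6.92854165e+00 -1.55607664e-01]
g -3.3729796137883032
{"linear": [[0.0, 0.0, -0.088], [0.0, 0.0, -0.088], [0.0, 0.0, -0.088], [-0.144, -0.067, -0.067], [-0.136, -0.083, -0.067], [-0.126, -0.097, -0.067], [-0.114, -0.11, -0.067], [-0.101, -0.122, -0.067]], "spin": [0.0, 0.0, 0.0, -0.07, -0.07, -0.07, -0.07, -0.07]}
{"linear": [[-0.087, -0.133, -0.067], [0.045, -0.147, 0.0], [0.045, -0.147, 0.0], [0.045, -0.147, 0.0], [0.045, -0.147, 0.0], [0.045, -0.147, 0.0], [0.0, 0.0, 0.0], [0.0, 0.0, 0.0]], "spin": [-0.07, 0.0, 0.0, 0.0, 0.0, 0.0, 0.0, 0.0]}
{"linear": [[0.0, 0.0, 0.106], [0.0, 0.0, 0.106], [0.0, 0.0, 0.106], [0.0, 0.0, 0.106], [0.0, 0.0, 0.106], [0.0, 0.0, 0.106], [0.0, 0.0, 0.0], [0.0, 0.0, 0.0]], "spin": [0.0, 0.0, 0.0, 0.0, 0.0, 0.0, 0.0, 0.0]}
{"linear": [[0.0, 0.0, 0.0], [0.0, 0.0, 0.0], [0.0, 0.0, 0.0], [0.0, 0.0, 0.0], [0.0, 0.0, -0.134], [0.0, 0.0, -0.134], [0.0, 0.0, -0.134], [0.0, 0.0, -0.134]], "spin": [0.0, 0.0, 0.0, 0.0, 0.0, 0.0, 0.0, 0.0], "hand": -0.45}
end [447.692 260.35  120.      0.508]
```

servo_tool:
  linear:
    - [0, 0, -0.088]
    - [0, 0, -0.088]
    - [0, 0, -0.088]
    - [-0.144, -0.067, -0.067]
    - [-0.136, -0.083, -0.067]
    - [-0.126, -0.097, -0.067]
    - [-0.114, -0.11, -0.067]
    - [-0.101, -0.122, -0.067]
  spin: [0, 0, 0, -0.07, -0.07, -0.07, -0.07, -0.07]

```text
time: 23.35
tool_pos: [506.0, 92.8, 128.4]
tcp_rot: [3.141, -0.002, 0.398]
contact_force: [-0.4, 0.0, -2.2]
grip_width: 15.7
finger_force: 30.0
```

servo_tool:
  linear:
    - [-0.087, -0.133, -0.067]
    - [0.045, -0.147, 0]
    - [0.045, -0.147, 0]
    - [0.045, -0.147, 0]
    - [0.045, -0.147, 0]
    - [0.045, -0.147, 0]
    - [0, 0, 0]
    - [0, 0, 0]
  spin: [-0.07, 0, 0, 0, 0, 0, 0, 0]

```text
time: 24.35
tool_pos: [448.9, 260.4, 140.8]
tcp_rot: [3.141, -0.001, 0.505]
contact_force: [-0.8, -0.8, -2.0]
grip_width: 15.9
finger_force: 30.0
```

servo_tool:
  linear:
    - [0, 0, 0.105]
    - [0, 0, 0.105]
    - [0, 0, 0.105]
    - [0, 0, 0.105]
    - [0, 0, 0.105]
    - [0, 0, 0.105]
    - [0, 0, 0]
    - [0, 0, 0]
  spin: [0, 0, 0, 0, 0, 0, 0, 0]

```text
time: 25.35
tool_pos: [449.2, 260.2, 14.8]
tcp_rot: [3.142, -0.0, 0.503]
contact_force: [-0.2, -0.1, -1.9]
grip_width: 16.0
finger_force: 30.0
```

servo_tool:
  linear:
    - [0, 0, 0]
    - [0, 0, 0]
    - [0, 0, 0]
    - [0, 0, 0]
    - [0, 0, -0.134]
    - [0, 0, -0.134]
    - [0, 0, -0.134]
    - [0, 0, -0.134]
  spin: [0, 0, 0, 0, 0, 0, 0, 0]
  hand: -0.45

```text
time: 26.35
tool_pos: [448.6, 260.6, 122.2]
tcp_rot: [-3.142, -0.0, 0.504]
contact_force: [1.2, -0.1, 0.1]
grip_width: 25.4
finger_force: 0.0
```

```bash
python3 - <<'E'
from pl import *
a=cur();print(a)
T=cap('top','t4.png');S=cap('scene')
for k in punches(T)[1]: print(np.round(cv2.minAreaRect(k)[0]),fit(T,k))
I=[cv2.resize(T['frame'][120:300,60:240],(400,400),interpolation=2),cv2.resize(S['frame'][60:240,200:380],(400,400),interpolation=2)]
cv2.imwrite('pics/p4.png',np.hstack(I))
o=(640.7,-92.9);f=-.056
g=(o[0]-3*np.cos(f),o[1]-3*np.sin(f))
a[2]=120
plan([(490,80,140,.2,4),('hand',1),(*g,110,f,6),('wait',1),(*g,4,f,5),('wait',2)],a)
E
```

```text
[448.62403267 260.64501978 122.22349849   0.50425095]
[315. 157.] (array([ 617.63660986, -202.73137434]), np.float64(0.13393253474466024), np.float64(145.32897877644535), np.float64(38.621912638129785))
[280. 150.] (array([640.70833698, -92.8998123 ]), np.float64(-0.05635988535208164), np.float64(146.6334363302404), np.float64(39.56351299337727))
{"linear": [[-0.064, 0.223, -0.025], [-0.047, 0.227, -0.025], [-0.029, 0.23, -0.025], [-0.012, 0.231, -0.025], [0.0, 0.0, 0.0], [0.0, 0.0, 0.0], [0.0, 0.0, 0.0], [0.0, 0.0, 0.0]], "spin": [0.048, 0.048, 0.048, 0.048, 0.0, 0.0, 0.0, 0.0]}
{"linear": [[0.092, 0.166, 0.025], [0.099, 0.161, 0.025], [0.106, 0.157, 0.025], [0.112, 0.152, 0.025], [0.119, 0.147, 0.025], [0.125, 0.142, 0.025], [0.0, 0.0, 0.0], [0.0, 0.0, 0.106]], "spin": [0.027, 0.027, 0.027, 0.027, 0.027, 0.027, 0.0, 0.0], "hand": 1}
{"linear": [[0.0, 0.0, 0.106], [0.0, 0.0, 0.106], [0.0, 0.0, 0.106], [0.0, 0.0, 0.106], [0.0, 0.0, 0.0], [0.0, 0.0, 0.0], [0.0, 0.0, 0.0], [0.0, 0.0, 0.0]], "spin": [0.0, 0.0, 0.0, 0.0, 0.0, 0.0, 0.0, 0.0]}
end [ 6.37705e+02 -9.27320e+01  4.00000e+00 -5.60000e-02]
```

View pics/p4.png

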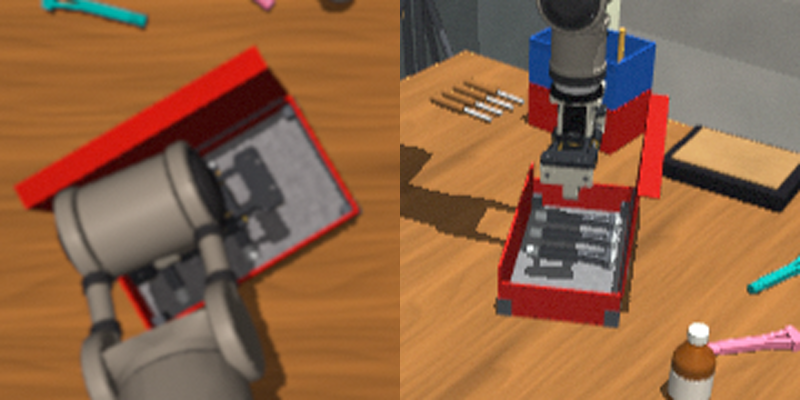

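The scene half of the picture shows three punches side by side in the case around (575,235), forks to the hinge. Next is the fourth punch.

servo_tool:
  linear:
    - [-0.064, 0.223, -0.025]
    - [-0.047, 0.227, -0.025]
    - [-0.029, 0.23, -0.025]
    - [-0.012, 0.231, -0.025]
    - [0, 0, 0]
    - [0, 0, 0]
    - [0, 0, 0]
    - [0, 0, 0]
  spin: [0.048, 0.048, 0.048, 0.048, 0, 0, 0, 0]

```text
time: 27.45
tool_pos: [489.9, 81.0, 141.1]
tcp_rot: [-3.141, 0.0, 0.204]
contact_force: [-0.6, 0.1, 0.2]
grip_width: 25.1
finger_force: 0.0
```

servo_tool:
  linear:
    - [0.092, 0.166, 0.025]
    - [0.099, 0.161, 0.025]
    - [0.106, 0.157, 0.025]
    - [0.112, 0.152, 0.025]
    - [0.119, 0.147, 0.025]
    - [0.125, 0.142, 0.025]
    - [0, 0, 0]
    - [0, 0, 0.106]
  spin: [0.027, 0.027, 0.027, 0.027, 0.027, 0.027, 0, 0]
  hand: 1

```text
time: 28.45
tool_pos: [639.3, -91.4, 91.1]
tcp_rot: [3.141, -0.003, -0.051]
contact_force: [0.5, 0.7, -0.5]
grip_width: 91.4
finger_force: 0.0
```

servo_tool:
  linear:
    - [0, 0, 0.106]
    - [0, 0, 0.106]
    - [0, 0, 0.106]
    - [0, 0, 0.106]
    - [0, 0, 0]
    - [0, 0, 0]
    - [0, 0, 0]
    - [0, 0, 0]
  spin: [0, 0, 0, 0, 0, 0, 0, 0]

```text
time: 29.45
tool_pos: [638.9, -92.1, 6.2]
tcp_rot: [3.141, -0.001, -0.052]
contact_force: [0.9, 0.5, 1.0]
grip_width: 91.7
finger_force: 0.0
```

servo_tool:
  linear:
    - [0, 0, 0]
    - [0, 0, 0]
    - [0, 0, 0]
    - [0, 0, 0]
    - [0, 0, 0]
    - [0, 0, 0]
    - [0, 0, 0]
    - [0, 0, 0]
  spin: [0, 0, 0, 0, 0, 0, 0, 0]
  hand: -1

```text
time: 30.45
tool_pos: [638.5, -92.1, 5.3]
tcp_rot: [-3.142, -0.0, -0.052]
contact_force: [0.3, -0.0, 0.2]
grip_width: 16.4
finger_force: 0.4
```

```bash
python3 - <<'E'
from pl import *
c=cur();print(c)
f=-.056;g=(c[:2]-np.array([640.7,-92.9]))@np.array([np.cos(f),np.sin(f)]);print('g',g)
x,y=case(g-1,-52);w=c[3]-f+CW
plan([(c[0],c[1],60,None,3),(500,60,140,w,6),(x,y,140,w,5),('wait',2),(x,y,c[2]+7.5,w,6),('wait',2),('hand',-.45),('wait',4),(x,y,120,w,4)])
E
```

```text
[ 6.38514249e+02 -9.20814884e+01  5.30743368e+00 -5.19549922e-02]
g -2.2281376152020393
{"linear": [[0.0, 0.0, -0.091], [0.0, 0.0, -0.091], [0.0, 0.0, -0.091], [-0.122, -0.121, -0.067], [-0.11, -0.132, -0.067], [-0.097, -0.141, -0.067], [-0.083, -0.15, -0.067], [-0.068, -0.157, -0.067]], "spin": [0.0, 0.0, 0.0, -0.06, -0.06, -0.06, -0.06, -0.06]}
{"linear": [[-0.053, -0.163, -0.067], [0.055, -0.148, 0.0], [0.055, -0.148, 0.0], [0.055, -0.148, 0.0], [0.055, -0.148, 0.0], [0.055, -0.148, 0.0], [0.0, 0.0, 0.0], [0.0, 0.0, 0.0]], "spin": [-0.06, 0.0, 0.0, 0.0, 0.0, 0.0, 0.0, 0.0]}
{"linear": [[0.0, 0.0, 0.106], [0.0, 0.0, 0.106], [0.0, 0.0, 0.106], [0.0, 0.0, 0.106], [0.0, 0.0, 0.106], [0.0, 0.0, 0.106], [0.0, 0.0, 0.0], [0.0, 0.0, 0.0]], "spin": [0.0, 0.0, 0.0, 0.0, 0.0, 0.0, 0.0, 0.0]}
{"linear": [[0.0, 0.0, 0.0], [0.0, 0.0, 0.0], [0.0, 0.0, 0.0], [0.0, 0.0, 0.0], [0.0, 0.0, -0.134], [0.0, 0.0, -0.134], [0.0, 0.0, -0.134], [0.0, 0.0, -0.134]], "spin": [0.0, 0.0, 0.0, 0.0, 0.0, 0.0, 0.0, 0.0], "hand": -0.45}
end [474.256 215.632 120.      0.518]
```

servo_tool:
  linear:
    - [0, 0, -0.091]
    - [0, 0, -0.091]
    - [0, 0, -0.091]
    - [-0.122, -0.121, -0.067]
    - [-0.11, -0.132, -0.067]
    - [-0.097, -0.141, -0.067]
    - [-0.083, -0.15, -0.067]
    - [-0.068, -0.157, -0.067]
  spin: [0, 0, 0, -0.06, -0.06, -0.06, -0.06, -0.06]

```text
time: 31.45
tool_pos: [522.8, 35.7, 128.7]
tcp_rot: [3.141, -0.002, 0.422]
contact_force: [0.6, -0.2, -1.8]
grip_width: 15.4
finger_force: 30.0
```

servo_tool:
  linear:
    - [-0.053, -0.163, -0.067]
    - [0.055, -0.148, 0]
    - [0.055, -0.148, 0]
    - [0.055, -0.148, 0]
    - [0.055, -0.148, 0]
    - [0.055, -0.148, 0]
    - [0, 0, 0]
    - [0, 0, 0]
  spin: [-0.06, 0, 0, 0, 0, 0, 0, 0]

```text
time: 32.45
tool_pos: [475.7, 216.0, 141.1]
tcp_rot: [3.141, -0.001, 0.514]
contact_force: [0.5, -0.1, -0.4]
grip_width: 15.7
finger_force: 30.0
```

servo_tool:
  linear:
    - [0, 0, 0.106]
    - [0, 0, 0.106]
    - [0, 0, 0.106]
    - [0, 0, 0.106]
    - [0, 0, 0.106]
    - [0, 0, 0.106]
    - [0, 0, 0]
    - [0, 0, 0]
  spin: [0, 0, 0, 0, 0, 0, 0, 0]

```text
time: 33.45
tool_pos: [476.0, 215.9, 13.9]
tcp_rot: [3.141, -0.001, 0.513]
contact_force: [-0.1, -1.0, -2.3]
grip_width: 15.6
finger_force: 30.0
```

servo_tool:
  linear:
    - [0, 0, 0]
    - [0, 0, 0]
    - [0, 0, 0]
    - [0, 0, 0]
    - [0, 0, -0.134]
    - [0, 0, -0.134]
    - [0, 0, -0.134]
    - [0, 0, -0.134]
  spin: [0, 0, 0, 0, 0, 0, 0, 0]
  hand: -0.45

```text
time: 34.45
tool_pos: [475.4, 216.3, 121.2]
tcp_rot: [-3.142, 0.0, 0.514]
contact_force: [0.6, -0.6, 0.1]
grip_width: 25.1
finger_force: 0.0
```

```bash
python3 - <<'E'
from pl import *
a=cur();print(a)
T=cap('top','t5.png')
for k in punches(T)[1]: print(np.round(cv2.minAreaRect(k)[0]),fit(T,k))
o=np.array([617.6,-202.7]);f=.134;n=np.array([-np.sin(f),np.cos(f)])
a[2]=120
s=o-42*n;e=o+32*n
plan([(500,60,150,.6,4),('hand',-1),(*s,130,.849,6),('wait',2),(*s,8,.849,6),('wait',2),(*e,8,.849,10),('wait',2),(*e,120,.849,4)],a)
E
```

```text
[475.40164783 216.31318331 121.19407444   0.51362773]
[315. 157.] (array([ 617.63852526, -202.73186613]), np.float64(0.13394109914475869), np.float64(145.3273469531405), np.float64(38.61663941646285))
{"linear": [[-0.069, 0.185, -0.037], [-0.073, 0.184, -0.037], [-0.077, 0.182, -0.037], [-0.081, 0.18, -0.037], [0.0, 0.0, 0.0], [0.0, 0.0, 0.0], [0.0, 0.0, 0.0], [0.0, 0.0, 0.0]], "spin": [-0.014, -0.014, -0.014, -0.014, 0.0, 0.0, 0.0, 0.0]}
{"linear": [[-0.058, 0.267, 0.017], [-0.069, 0.265, 0.017], [-0.08, 0.262, 0.017], [-0.091, 0.258, 0.017], [-0.102, 0.254, 0.017], [-0.112, 0.25, 0.017], [0.0, 0.0, 0.0], [0.0, 0.0, 0.0]], "spin": [-0.026, -0.026, -0.026, -0.026, -0.026, -0.026, 0.0, 0.0], "hand": -1}
{"linear": [[0.0, 0.0, 0.102], [0.0, 0.0, 0.102], [0.0, 0.0, 0.102], [0.0, 0.0, 0.102], [0.0, 0.0, 0.102], [0.0, 0.0, 0.102], [0.0, 0.0, 0.0], [0.0, 0.0, 0.0]], "spin": [0.0, 0.0, 0.0, 0.0, 0.0, 0.0, 0.0, 0.0]}
{"linear": [[0.024, -0.028, 0.0], [0.024, -0.028, 0.0], [0.024, -0.028, 0.0], [0.024, -0.028, 0.0], [0.024, -0.028, 0.0], [0.024, -0.028, 0.0], [0.024, -0.028, 0.0], [0.024, -0.028, 0.0]], "spin": [0.0, 0.0, 0.0, 0.0, 0.0, 0.0, 0.0, 0.0]}
{"linear": [[0.024, -0.028, 0.0], [0.024, -0.028, 0.0], [0.0, 0.0, 0.0], [0.0, 0.0, 0.0], [0.0, 0.0, -0.14], [0.0, 0.0, -0.14], [0.0, 0.0, -0.14], [0.0, 0.0, -0.14]], "spin": [0.0, 0.0, 0.0, 0.0, 0.0, 0.0, 0.0, 0.0]}
end [ 613.325 -170.987  120.       0.849]
```

servo_tool:
  linear:
    - [-0.069, 0.185, -0.037]
    - [-0.073, 0.184, -0.037]
    - [-0.077, 0.182, -0.037]
    - [-0.081, 0.18, -0.037]
    - [0, 0, 0]
    - [0, 0, 0]
    - [0, 0, 0]
    - [0, 0, 0]
  spin: [-0.014, -0.014, -0.014, -0.014, 0, 0, 0, 0]

```text
time: 35.5
tool_pos: [500.0, 61.1, 149.7]
tcp_rot: [-3.141, 0.0, 0.603]
contact_force: [0.8, -0.2, 0.4]
grip_width: 25.2
finger_force: 0.0
```

servo_tool:
  linear:
    - [-0.058, 0.267, 0.017]
    - [-0.069, 0.265, 0.017]
    - [-0.08, 0.262, 0.017]
    - [-0.091, 0.258, 0.017]
    - [-0.102, 0.254, 0.017]
    - [-0.112, 0.25, 0.017]
    - [0, 0, 0]
    - [0, 0, 0]
  spin: [-0.026, -0.026, -0.026, -0.026, -0.026, -0.026, 0, 0]
  hand: -1

```text
time: 36.5
tool_pos: [623.6, -243.1, 128.9]
tcp_rot: [-3.14, -0.0, 0.847]
contact_force: [0.7, 0.6, 0.9]
grip_width: 0.5
finger_force: 0.0
```

servo_tool:
  linear:
    - [0, 0, 0.1]
    - [0, 0, 0.1]
    - [0, 0, 0.1]
    - [0, 0, 0.1]
    - [0, 0, 0.1]
    - [0, 0, 0.1]
    - [0, 0, 0]
    - [0, 0, 0]
  spin: [0, 0, 0, 0, 0, 0, 0, 0]

```text
time: 37.5
tool_pos: [624.4, -243.9, 10.3]
tcp_rot: [3.141, -0.0, 0.847]
contact_force: [-0.2, -0.3, 0.5]
grip_width: 0.3
finger_force: 0.0
```

servo_tool:
  linear:
    - [0.024, -0.028, 0]
    - [0.024, -0.028, 0]
    - [0.024, -0.028, 0]
    - [0.024, -0.028, 0]
    - [0.024, -0.028, 0]
    - [0.024, -0.028, 0]
    - [0.024, -0.028, 0]
    - [0.024, -0.028, 0]
  spin: [0, 0, 0, 0, 0, 0, 0, 0]

```text
time: 38.5
tool_pos: [615.8, -185.3, 9.6]
tcp_rot: [3.141, -0.0, 0.847]
contact_force: [-0.1, -2.2, 2.2]
grip_width: 0.6
finger_force: 1.2
```

servo_tool:
  linear:
    - [0.024, -0.028, 0]
    - [0.024, -0.028, 0]
    - [0, 0, 0]
    - [0, 0, 0]
    - [0, 0, -0.14]
    - [0, 0, -0.14]
    - [0, 0, -0.14]
    - [0, 0, -0.14]
  spin: [0, 0, 0, 0, 0, 0, 0, 0]

```text
time: 39.5
tool_pos: [613.4, -171.0, 122.0]
tcp_rot: [-3.14, -0.0, 0.846]
contact_force: [0.5, -0.7, -0.1]
grip_width: 0.4
finger_force: 0.0
```

```bash
python3 - <<'E'
from pl import *
a=cur();print(a)
T=cap('top','t6.png');S=cap('scene')
for n,c in(('T',T),('S',S)):
  for k in punches(c)[1]: print(n,np.round(cv2.minAreaRect(k)[0]),fit(c,k))
E
```

```text
[ 613.35816605 -170.95384853  121.96861277    0.846253  ]
S [ 87. 374.] (array([ 579.77787121, -595.09472393]), np.float64(1.5598987918536698), np.float64(85.543879869439), np.float64(52.14706213059514))
S [235. 262.] (array([ 612.41103505, -147.40530884]), np.float64(-0.19050919539070316), np.float64(151.77851229464292), np.float64(44.90540411558035))
```

servo_tool:
  linear:
    - [0.05, -0.2, 0]
    - [0.05, -0.2, 0]
    - [0.05, -0.2, 0]
    - [0, 0, 0]
    - [0, 0, 0]
    - [0, 0, 0]
    - [0, 0, 0]
    - [0, 0, 0]
  spin: [0.1, 0.1, 0.1, 0.1, 0.1, 0.1, 0.055, 0]
  hand: 1

```text
time: 40.6
tool_pos: [560.3, -60.2, 120.3]
tcp_rot: [-3.141, 0.002, -0.182]
contact_force: [-0.6, -0.5, 0.7]
grip_width: 75.9
finger_force: 0.0
```

```bash
python3 - <<'E'
from pl import *
a=cur();print(a)
T=cap('top','t7.png');S=cap('scene')
for n,c in(('T',T),('S',S)):
  for k in punches(c)[1]:
    r=fit(c,k);print(n,np.round(cv2.minAreaRect(k)[0]),r)
    if n=='T' and r[0][0]>500: o,f=r[0],r[1]
g=o+5*np.array([np.cos(f),np.sin(f)])
plan([(*g,100,f,5),('wait',3),(*g,4,f,5),('wait',3)],a)
E
```

```text
[ 5.60340677e+02 -6.01959876e+01  1.20319777e+02 -1.81613981e-01]
S [ 87. 374.] (array([ 579.7814009, -595.084982 ]), np.float64(1.5599320282761964), np.float64(85.54492239116655), np.float64(52.13402237888627))
S [236. 262.] (array([ 612.4238791 , -147.35381029]), np.float64(-0.19147423789914084), np.float64(151.79964305573645), np.float64(44.89687070391267))Traceback (most recent call last):
  File "<stdin>", line 8, in <module>
NameError: name 'o' is not defined
```

```bash
python3 - <<'E'
from pl import *
o=np.array([612.8,-146.1]);f=-.188
g=o+5*np.array([np.cos(f),np.sin(f)])
plan([(*g,100,f,5),('wait',3),(*g,4,f,5),('wait',3)])
E
```

```text
{"linear": [[0.072, 0.075, 0.021], [0.072, 0.075, 0.021], [0.072, 0.075, 0.021], [0.072, 0.075, 0.021], [0.072, 0.075, 0.021], [0.0, 0.0, 0.0], [0.0, 0.0, 0.0], [0.0, 0.0, 0.0]], "spin": [0.001, 0.001, 0.001, 0.001, 0.001, 0.0, 0.0, 0.0]}
{"linear": [[0.0, 0.0, 0.096], [0.0, 0.0, 0.096], [0.0, 0.0, 0.096], [0.0, 0.0, 0.096], [0.0, 0.0, 0.096], [0.0, 0.0, 0.0], [0.0, 0.0, 0.0], [0.0, 0.0, 0.0]], "spin": [0.0, 0.0, 0.0, 0.0, 0.0, 0.0, 0.0, 0.0]}
end [ 6.17712e+02 -1.47034e+02  4.00000e+00 -1.88000e-01]
```

servo_tool:
  linear:
    - [0.072, 0.075, 0.021]
    - [0.072, 0.075, 0.021]
    - [0.072, 0.075, 0.021]
    - [0.072, 0.075, 0.021]
    - [0.072, 0.075, 0.021]
    - [0, 0, 0]
    - [0, 0, 0]
    - [0, 0, 0]
  spin: [0.002, 0.001, 0.001, 0, 0, 0, 0, 0]

```text
time: 41.7
tool_pos: [617.6, -146.9, 100.7]
tcp_rot: [-3.141, 0.0, -0.188]
contact_force: [-0.4, -0.4, -0.3]
grip_width: 91.9
finger_force: 0.0
```

servo_tool:
  linear:
    - [0, 0, 0.096]
    - [0, 0, 0.096]
    - [0, 0, 0.096]
    - [0, 0, 0.096]
    - [0, 0, 0.096]
    - [0, 0, 0]
    - [0, 0, 0]
    - [0, 0, 0]
  spin: [0, 0, 0, 0, 0, 0, 0, 0]

```text
time: 42.7
tool_pos: [618.4, -147.6, 5.4]
tcp_rot: [3.141, -0.002, -0.189]
contact_force: [0.2, 0.1, 0.5]
grip_width: 92.2
finger_force: 0.0
```

servo_tool:
  linear:
    - [0, 0, 0]
    - [0, 0, 0]
    - [0, 0, 0]
    - [0, 0, 0]
    - [0, 0, 0]
    - [0, 0, 0]
    - [0, 0, 0]
    - [0, 0, 0]
  spin: [0, 0, 0, 0, 0, 0, 0, 0]
  hand: -1

```text
time: 43.7
tool_pos: [617.8, -147.4, 4.5]
tcp_rot: [-3.142, -0.0, -0.189]
contact_force: [-0.4, -0.5, -0.4]
grip_width: 16.5
finger_force: 0.3
```

```bash
python3 - <<'E'
from pl import *
c=cur();print(c)
f=-.188;g=(c[:2]-np.array([612.8,-146.1]))@np.array([np.cos(f),np.sin(f)]);print('g',g)
x,y=case(g-2,-104);w=CW
plan([(c[0],c[1],60,None,3),(540,20,140,w,6),(x,y,140,w,5),('wait',2),(x,y,c[2]+7.5,w,6),('wait',2),('hand',-.45),('wait',4),(x,y,120,w,4)])
E
```

```text
[ 6.17819666e+02 -1.47384700e+02  4.51718621e+00 -1.88588936e-01]
g 5.171322335465532
{"linear": [[0.0, 0.0, -0.092], [0.0, 0.0, -0.092], [0.0, 0.0, -0.092], [-0.09, -0.125, -0.067], [-0.075, -0.134, -0.067], [-0.058, -0.142, -0.067], [-0.041, -0.148, -0.067], [-0.024, -0.152, -0.067]], "spin": [0.0, 0.0, 0.0, -0.075, -0.075, -0.075, -0.075, -0.075]}
{"linear": [[-0.006, -0.154, -0.067], [0.045, -0.151, 0.0], [0.045, -0.151, 0.0], [0.045, -0.151, 0.0], [0.045, -0.151, 0.0], [0.045, -0.151, 0.0], [0.0, 0.0, 0.0], [0.0, 0.0, 0.0]], "spin": [-0.075, 0.0, 0.0, 0.0, 0.0, 0.0, 0.0, 0.0]}
{"linear": [[0.0, 0.0, 0.107], [0.0, 0.0, 0.107], [0.0, 0.0, 0.107], [0.0, 0.0, 0.107], [0.0, 0.0, 0.107], [0.0, 0.0, 0.107], [0.0, 0.0, 0.0], [0.0, 0.0, 0.0]], "spin": [0.0, 0.0, 0.0, 0.0, 0.0, 0.0, 0.0, 0.0]}
{"linear": [[0.0, 0.0, 0.0], [0.0, 0.0, 0.0], [0.0, 0.0, 0.0], [0.0, 0.0, 0.0], [0.0, 0.0, -0.135], [0.0, 0.0, -0.135], [0.0, 0.0, -0.135], [0.0, 0.0, -0.135]], "spin": [0.0, 0.0, 0.0, 0.0, 0.0, 0.0, 0.0, 0.0], "hand": -0.45}
end [505.395 173.498 120.      0.514]
```

servo_tool:
  linear:
    - [0, 0, -0.092]
    - [0, 0, -0.092]
    - [0, 0, -0.092]
    - [-0.09, -0.125, -0.067]
    - [-0.075, -0.134, -0.067]
    - [-0.058, -0.142, -0.067]
    - [-0.041, -0.148, -0.067]
    - [-0.024, -0.152, -0.067]
  spin: [0, 0, 0, -0.075, -0.075, -0.075, -0.075, -0.075]

```text
time: 44.7
tool_pos: [552.6, -7.3, 128.5]
tcp_rot: [3.141, -0.001, 0.404]
contact_force: [0.5, 0.8, -1.5]
grip_width: 15.7
finger_force: 30.0
```

servo_tool:
  linear:
    - [-0.006, -0.154, -0.067]
    - [0.045, -0.151, 0]
    - [0.045, -0.151, 0]
    - [0.045, -0.151, 0]
    - [0.045, -0.151, 0]
    - [0.045, -0.151, 0]
    - [0, 0, 0]
    - [0, 0, 0]
  spin: [-0.075, 0, 0, 0, 0, 0, 0, 0]

```text
time: 45.7
tool_pos: [504.2, 173.0, 140.9]
tcp_rot: [3.141, -0.001, 0.519]
contact_force: [-0.1, -0.5, -2.0]
grip_width: 15.7
finger_force: 30.0
```

servo_tool:
  linear:
    - [0, 0, 0.107]
    - [0, 0, 0.107]
    - [0, 0, 0.107]
    - [0, 0, 0.107]
    - [0, 0, 0.107]
    - [0, 0, 0.107]
    - [0, 0, 0]
    - [0, 0, 0]
  spin: [0, 0, 0, 0, 0, 0, 0, 0]

```text
time: 46.7
tool_pos: [504.4, 172.7, 12.3]
tcp_rot: [3.141, -0.0, 0.517]
contact_force: [-0.2, -0.4, -1.8]
grip_width: 15.8
finger_force: 30.0
```

servo_tool:
  linear:
    - [0, 0, 0]
    - [0, 0, 0]
    - [0, 0, 0]
    - [0, 0, 0]
    - [0, 0, -0.135]
    - [0, 0, -0.135]
    - [0, 0, -0.135]
    - [0, 0, -0.135]
  spin: [0, 0, 0, 0, 0, 0, 0, 0]
  hand: -0.45

```text
time: 47.7
tool_pos: [503.8, 173.3, 120.6]
tcp_rot: [-3.142, 0.0, 0.518]
contact_force: [0.1, 0.2, -0.5]
grip_width: 24.9
finger_force: 0.0
```

servo_tool:
  linear:
    - [-0.05, 0.2, -0.1]
    - [-0.05, 0.2, -0.1]
    - [-0.05, 0.2, -0.1]
    - [-0.05, 0.2, -0.1]
    - [-0.05, 0.2, -0.1]
    - [0, 0, 0]
    - [0, 0, 0]
    - [0, 0, 0]
  spin: [0, 0, 0, 0, 0, 0, 0, 0]
  hand: -1

```text
time: 48.7
tool_pos: [559.0, -24.1, 219.0]
tcp_rot: [-3.14, 0.001, 0.52]
contact_force: [0.1, 0.4, 0.2]
grip_width: 0.1
finger_force: 0.0
```

```bash
python3 - <<'E'
from pl import *
a=cur();print(a)
T=cap('top','t8.png');S=cap('scene','s8.png')
I=[cv2.resize(T['frame'][120:290,55:235],(423,400),interpolation=2),cv2.resize(S['frame'][80:240,220:370],(375,400),interpolation=2)]
cv2.imwrite('pics/p8.png',np.hstack(I))
E
```

```text
[ 5.59007843e+02 -2.40727028e+01  2.19044154e+02  5.19588841e-01]
```

View pics/p8.png

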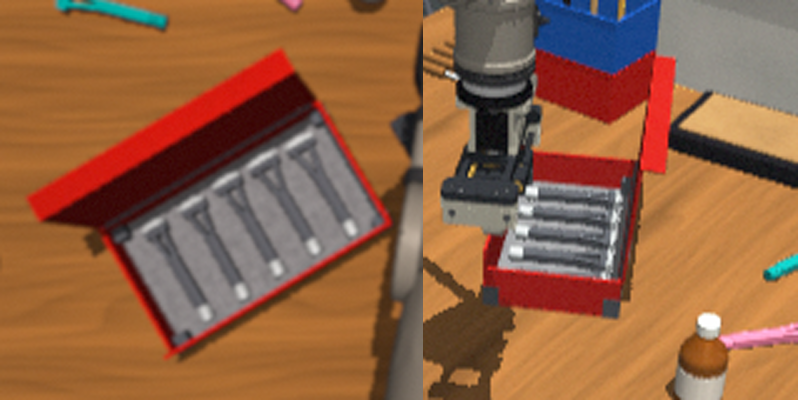

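All five punches lie flat, side by side, forks to the hinge, as seen in the top crop at (165,230)-(300,150). Nothing is left on the bench except the pink and turquoise look-alikes. Now the lid: from the measured lip it stands at about 1.63 rad.

```bash
python3 - <<'E'
from pl import *
T=cap('top');S=cap('scene')
for n,c in(('T',T),('S',S)):
    h=cv2.cvtColor(c['frame'],cv2.COLOR_BGR2HSV)
w=.5196
def lipw(th,off=10,dl=16):
    ph=th+.177;return case(89-170.7*math.cos(ph)+off,0,58+170.7*math.sin(ph)-dl)
a=cur()
p=case(165,0)
W=[(*case(80,-120),265,w,4),(*p,265,w,4),('wait',2),(*p,205,w,3)]
W+=[('wait',2)]
plan(W,a)
print('--')
W=[]
prev=None
st=[*p,205,w]
for i,th in enumerate(np.linspace(1.60,.6,22)): W.append((*lipw(th),w,1 if i else 5))
W+=[('wait',3)]
plan(W,st);print(lipw(1.6),lipw(.6))
E
```

```text
{"linear": [[0.16, -0.228, -0.057], [0.16, -0.228, -0.057], [0.16, -0.228, -0.057], [0.16, -0.228, -0.057], [0.107, -0.149, 0.0], [0.107, -0.149, 0.0], [0.107, -0.149, 0.0], [0.107, -0.149, 0.0]], "spin": [0.0, 0.0, 0.0, 0.0, 0.0, 0.0, 0.0, 0.0]}
{"linear": [[0.0, 0.0, 0.0], [0.0, 0.0, 0.0], [0.0, 0.0, 0.1], [0.0, 0.0, 0.1], [0.0, 0.0, 0.1], [0.0, 0.0, 0.0], [0.0, 0.0, 0.0], [0.0, 0.0, 0.0]], "spin": [0.0, 0.0, 0.0, 0.0, 0.0, 0.0, 0.0, 0.0]}
end [5.95179e+02 3.43625e+02 2.05000e+02 5.20000e-01]
--
{"linear": [[-0.031, 0.0, -0.004], [-0.031, 0.0, -0.004], [-0.031, 0.0, -0.004], [-0.031, 0.0, -0.004], [-0.031, 0.0, -0.004], [-0.04, 0.0, -0.007], [-0.04, 0.0, -0.005], [-0.04, 0.0, -0.004]], "spin": [0.0, 0.0, 0.0, 0.0, 0.0, 0.0, 0.0, 0.0]}
{"linear": [[-0.041, 0.0, -0.002], [-0.041, 0.0, 0.0], [-0.041, 0.0, 0.002], [-0.04, 0.0, 0.004], [-0.04, 0.0, 0.006], [-0.04, 0.0, 0.008], [-0.039, 0.0, 0.01], [-0.039, 0.0, 0.012]], "spin": [0.0, 0.0, 0.0, 0.0, 0.0, 0.0, 0.0, 0.0]}
{"linear": [[-0.038, 0.0, 0.014], [-0.038, 0.0, 0.015], [-0.037, 0.0, 0.017], [-0.036, 0.0, 0.019], [-0.035, 0.0, 0.021], [-0.034, 0.0, 0.022], [-0.033, 0.0, 0.024], [-0.032, 0.0, 0.025]], "spin": [0.0, 0.0, 0.0, 0.0, 0.0, 0.0, 0.0, 0.0]}
{"linear": [[-0.03, 0.0, 0.027], [-0.029, 0.0, 0.028], [0.0, 0.0, 0.0], [0.0, 0.0, 0.0], [0.0, 0.0, 0.0], [0.0, 0.0, 0.0], [0.0, 0.0, 0.0], [0.0, 0.0, 0.0]], "spin": [0.0, 0.0, 0.0, 0.0, 0.0, 0.0, 0.0, 0.0]}
end [431.722 251.333 161.685   0.52 ]
(568.1416736690243, 328.3584607592216, 209.083762662367) (431.7222616778129, 251.3330528684465, 161.68519835710123)
```

servo_tool:
  linear:
    - [0.16, -0.228, -0.057]
    - [0.16, -0.228, -0.057]
    - [0.16, -0.228, -0.057]
    - [0.16, -0.228, -0.057]
    - [0.107, -0.149, 0]
    - [0.107, -0.149, 0]
    - [0.107, -0.149, 0]
    - [0.107, -0.149, 0]
  spin: [0, 0, 0, 0, 0, 0, 0, 0]

```text
time: 49.9
tool_pos: [595.5, 344.1, 265.1]
tcp_rot: [-3.142, 0.0, 0.519]
contact_force: [0.5, 0.1, -0.5]
grip_width: 0.5
finger_force: 0.0
```

servo_tool:
  linear:
    - [0, 0, 0]
    - [0, 0, 0]
    - [0, 0, 0.1]
    - [0, 0, 0.1]
    - [0, 0, 0.1]
    - [0, 0, 0]
    - [0, 0, 0]
    - [0, 0, 0]
  spin: [0, 0, 0, 0, 0, 0, 0, 0]

```text
time: 50.9
tool_pos: [596.3, 342.4, 206.7]
tcp_rot: [3.141, -0.002, 0.518]
contact_force: [0.2, 0.0, 0.2]
grip_width: 0.6
finger_force: 0.0
```

servo_tool:
  linear:
    - [-0.031, 0, -0.004]
    - [-0.031, 0, -0.004]
    - [-0.031, 0, -0.004]
    - [-0.031, 0, -0.004]
    - [-0.031, 0, -0.004]
    - [-0.04, 0, -0.007]
    - [-0.04, 0, -0.005]
    - [-0.04, 0, -0.004]
  spin: [0, 0, 0, 0, 0, 0, 0, 0]

```text
time: 51.9
tool_pos: [547.6, 315.2, 213.0]
tcp_rot: [-3.141, -0.001, 0.518]
contact_force: [2.9, 2.4, 2.3]
grip_width: 0.6
finger_force: 1.8
```

Contact with the lip at about 4 N; keep following the arc.

servo_tool:
  linear:
    - [-0.041, 0, -0.002]
    - [-0.041, 0, 0]
    - [-0.041, 0, 0.002]
    - [-0.04, 0, 0.004]
    - [-0.04, 0, 0.006]
    - [-0.04, 0, 0.008]
    - [-0.039, 0, 0.01]
    - [-0.039, 0, 0.012]
  spin: [0, 0, 0, 0, 0, 0, 0, 0]

```text
time: 52.9
tool_pos: [491.7, 283.2, 204.2]
tcp_rot: [-3.141, 0.0, 0.518]
contact_force: [2.5, 3.6, -1.0]
grip_width: 0.3
finger_force: 1.6
```

servo_tool:
  linear:
    - [-0.038, 0, 0.014]
    - [-0.038, 0, 0.015]
    - [-0.037, 0, 0.017]
    - [-0.036, 0, 0.019]
    - [-0.035, 0, 0.021]
    - [-0.034, 0, 0.022]
    - [-0.033, 0, 0.024]
    - [-0.032, 0, 0.025]
  spin: [0, 0, 0, 0, 0, 0, 0, 0]

```text
time: 53.9
tool_pos: [443.3, 255.5, 172.9]
tcp_rot: [3.142, -0.002, 0.518]
contact_force: [4.7, 4.6, -6.0]
grip_width: 0.3
finger_force: 3.7
```

servo_tool:
  linear:
    - [-0.03, 0, 0.027]
    - [-0.029, 0, 0.028]
    - [0, 0, 0]
    - [0, 0, 0]
    - [0, 0, 0]
    - [0, 0, 0]
    - [0, 0, 0]
    - [0, 0, 0]
  spin: [0, 0, 0, 0, 0, 0, 0, 0]

```text
time: 54.9
tool_pos: [432.7, 249.5, 162.2]
tcp_rot: [3.141, 0.0, 0.518]
contact_force: [1.8, 0.2, -1.6]
grip_width: 0.0
finger_force: 1.0
```

```bash
python3 - <<'E'
from pl import *
a=cur();print(a)
cx=(a[:2]-np.array([CX,CY]))@np.array([np.cos(CW),np.sin(CW)]);print('finger case x',cx)
T=cap('top');S=cap('scene')
I=[cv2.resize(T['frame'][120:290,55:235],(423,400),interpolation=2),cv2.resize(S['frame'][80:240,220:370],(375,400),interpolation=2)]
cv2.imwrite('pics/p9.png',np.hstack(I))
w=a[3]
def pan(th,r=132,dl=0):
    return case(89-r*math.cos(th)+5*math.sin(th)+10,0,58+r*math.sin(th)+4*math.cos(th)+dl)
st=a.copy();st[2]+=0
W=[(a[0],a[1],a[2]+35,w,2),(*pan(.62,dl=20)[:2],a[2]+35,w,2),(*pan(.62,dl=12),w,3),('wait',1)]
for th in np.linspace(.6,0.2,12): W.append((*pan(th,dl=-1),w,1))
for th in np.linspace(.18,-.02,16): W.append((*pan(th,dl=-1),w,1))
W+=[('wait',4)]
plan(W,st)
E
```

```text
[432.72742592 249.47214919 162.16376288   0.51833523]
finger case x -22.75220185409931
{"linear": [[0.0, 0.0, -0.087], [0.0, 0.0, -0.087], [0.043, -0.005, 0.0], [0.043, -0.005, 0.0], [0.0, 0.0, 0.079], [0.0, 0.0, 0.079], [0.0, 0.0, 0.079], [0.0, 0.0, 0.0]], "spin": [0.0, 0.0, 0.0, 0.0, 0.0, 0.0, 0.0, 0.0]}
{"linear": [[-0.008, 0.0, 0.076], [-0.014, 0.0, 0.02], [-0.013, 0.0, 0.02], [-0.012, 0.0, 0.021], [-0.012, 0.0, 0.021], [-0.011, 0.0, 0.021], [-0.01, 0.0, 0.022], [-0.009, 0.0, 0.022]], "spin": [0.0, 0.0, 0.0, 0.0, 0.0, 0.0, 0.0, 0.0]}
{"linear": [[-0.009, 0.0, 0.022], [-0.008, 0.0, 0.023], [-0.007, 0.0, 0.023], [-0.006, 0.0, 0.023], [-0.003, 0.0, 0.013], [-0.002, 0.0, 0.009], [-0.002, 0.0, 0.009], [-0.002, 0.0, 0.009]], "spin": [0.0, 0.0, 0.0, 0.0, 0.0, 0.0, 0.0, 0.0]}
{"linear": [[-0.002, 0.0, 0.009], [-0.001, 0.0, 0.009], [-0.001, 0.0, 0.009], [-0.001, 0.0, 0.009], [-0.001, 0.0, 0.009], [-0.001, 0.0, 0.009], [-0.001, 0.0, 0.009], [-0.001, 0.0, 0.009]], "spin": [0.0, 0.0, 0.0, 0.0, 0.0, 0.0, 0.0, 0.0]}
{"linear": [[-0.001, 0.0, 0.009], [0.0, 0.0, 0.009], [0.0, 0.0, 0.009], [0.0, 0.0, 0.009], [0.0, 0.0, 0.0], [0.0, 0.0, 0.0], [0.0, 0.0, 0.0], [0.0, 0.0, 0.0]], "spin": [0.0, 0.0, 0.0, 0.0, 0.0, 0.0, 0.0, 0.0]}
end [422.7   246.239  58.359   0.518]
```

View pics/p9.png

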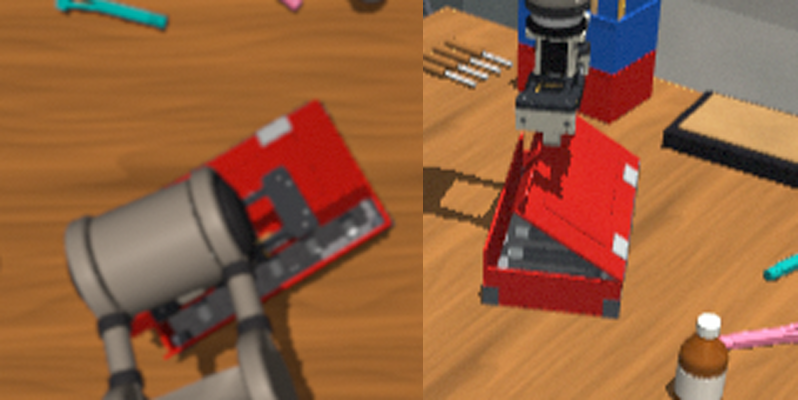

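The lid is about 0.6 rad open, with the finger hooked behind the lip. Now press on the panel near the lip and ease it down.

servo_tool:
  linear:
    - [0, 0, -0.087]
    - [0, 0, -0.087]
    - [0.043, -0.005, 0]
    - [0.043, -0.005, 0]
    - [0, 0, 0.079]
    - [0, 0, 0.079]
    - [0, 0, 0.079]
    - [0, 0, 0.03]
  spin: [0, 0, 0, 0, 0, 0, 0, 0]

```text
time: 56.0
tool_pos: [446.1, 259.8, 141.8]
tcp_rot: [-3.141, 0.003, 0.518]
contact_force: [0.5, 0.3, -0.6]
grip_width: 0.8
finger_force: 0.0
```

servo_tool:
  linear:
    - [-0.004, 0, 0.024]
    - [-0.009, 0, 0.022]
    - [-0.009, 0, 0.02]
    - [-0.013, 0, 0.02]
    - [-0.012, 0, 0.021]
    - [-0.012, 0, 0.021]
    - [-0.011, 0, 0.021]
    - [-0.01, 0, 0.022]
  spin: [0, 0, 0, 0, 0, 0, 0, 0]

```text
time: 57.0
tool_pos: [432.8, 251.9, 109.1]
tcp_rot: [-3.142, -0.0, 0.518]
contact_force: [1.1, 0.9, 1.5]
grip_width: 0.7
finger_force: 0.9
```

```bash
python3 - <<'E'
from pl import *
a=cur();print(a)
cx=(a[:2]-np.array([CX,CY]))@np.array([np.cos(CW),np.sin(CW)]);print('finger case x',cx)
E
```

```text
[432.82480868 251.9425324  109.05867932   0.51827543]
finger case x -21.452803174400827
```

servo_tool:
  linear:
    - [-0.008, 0, 0.018]
    - [-0.007, 0, 0.018]
    - [-0.007, 0, 0.018]
    - [-0.006, 0, 0.018]
    - [-0.006, 0, 0.018]
    - [-0.005, 0, 0.016]
    - [-0.004, 0, 0.014]
    - [-0.003, 0, 0.012]
  spin: [0, 0, 0, 0, 0, 0, 0, 0]

```text
time: 58.0
tool_pos: [424.8, 247.4, 82.8]
tcp_rot: [-3.142, 0.0, 0.518]
contact_force: [1.6, 0.9, 1.4]
grip_width: 0.6
finger_force: 0.7
```

servo_tool:
  linear:
    - [-0.002, 0, 0.012]
    - [-0.002, 0, 0.01]
    - [-0.001, 0, 0.01]
    - [-0.001, 0, 0.01]
    - [-0.001, 0, 0.008]
    - [0, 0, 0.008]
    - [0, 0, 0.008]
    - [0, 0, 0.008]
  spin: [0, 0, 0, 0, 0, 0, 0, 0]

```text
time: 59.0
tool_pos: [423.2, 246.5, 67.9]
tcp_rot: [-3.141, 0.001, 0.518]
contact_force: [-0.5, -0.2, 2.4]
grip_width: 0.5
finger_force: 0.7
```

servo_tool:
  linear:
    - [0, 0, 0.006]
    - [0, 0, 0.006]
    - [0, 0, 0.006]
    - [0, 0, 0.005]
    - [0, 0, 0.005]
    - [0, 0, 0]
    - [0, 0, 0]
    - [0, 0, 0]
  spin: [0, 0, 0, 0, 0, 0, 0, 0]

```text
time: 60.0
tool_pos: [423.8, 246.7, 62.6]
tcp_rot: [-3.142, -0.0, 0.518]
contact_force: [0.4, -0.2, -0.8]
grip_width: 0.3
finger_force: 0.0
```

servo_tool:
  linear:
    - [0, 0, 0.004]
    - [0, 0, 0.004]
    - [0, 0, 0.004]
    - [0, 0, 0.004]
    - [0, 0, 0.004]
    - [0, 0, 0]
    - [0, 0, 0]
    - [0, 0, 0]
  spin: [0, 0, 0, 0, 0, 0, 0, 0]

```text
time: 61.0
tool_pos: [423.9, 246.8, 61.9]
tcp_rot: [3.141, -0.002, 0.519]
contact_force: [-10.0, -4.9, 35.0]
grip_width: 0.3
finger_force: 17.6
```

Lid shut at z≈62, firm on the stop. Lift off gently and go to the first clamp.

servo_tool:
  linear:
    - [0, 0, -0.006]
    - [0, 0, -0.01]
    - [0, 0, -0.1]
    - [0, 0, -0.2]
    - [0, 0, -0.3]
    - [0, 0, -0.2]
    - [0, 0, 0]
    - [0, 0, 0]
  spin: [0, 0, 0, 0, 0, 0, 0, 0]

```text
time: 62.0
tool_pos: [423.1, 246.5, 220.8]
tcp_rot: [-3.141, 0.001, 0.518]
contact_force: [0.5, 0.7, -0.8]
grip_width: 0.4
finger_force: 0.0
```

```bash
python3 - <<'E'
from pl import *
a=cur();print(a,monitor.get_obs()['contact_force'])
w=.846;A=(509.3,-262)
plan([(470,60,245,.7,4),('hand',1),(*A,245,w,6),('wait',2),(*A,145,w,6),('wait',2)],a)
T=cap('top');S=cap('scene')
for n,c in(('T',T),('S',S)):
    h=cv2.cvtColor(c['frame'],cv2.COLOR_BGR2HSV);m=(cv2.inRange(h,(5,190,150),(16,255,255)))
    for s,ct in zip(*cv2.connectedComponentsWithStats(m)[2:]):
        if 12<s[4]<200 and (n=='T' and 330<ct[0]<400 and 150<ct[1]<240 or n=='S' and 110<ct[0]<195 and 200<ct[1]<270): print(n,ct.round(1))
E
```

```text
[423.10301259 246.47812328 220.77675003   0.51819648] [ 0.45372187  0.74334044 -0.82808203]
{"linear": [[-0.065, 0.232, -0.03], [-0.075, 0.228, -0.03], [-0.085, 0.225, -0.03], [-0.095, 0.221, -0.03], [0.0, 0.0, 0.0], [0.0, 0.0, 0.0], [0.0, 0.0, 0.0], [0.0, 0.0, 0.0]], "spin": [-0.029, -0.029, -0.029, -0.029, 0.0, 0.0, 0.0, 0.0]}
{"linear": [[-0.148, 0.226, 0.0], [-0.153, 0.223, 0.0], [-0.159, 0.219, 0.0], [-0.164, 0.215, 0.0], [-0.169, 0.211, 0.0], [-0.174, 0.207, 0.0], [0.0, 0.0, 0.0], [0.0, 0.0, 0.0]], "spin": [-0.015, -0.015, -0.015, -0.015, -0.015, -0.015, 0.0, 0.0], "hand": 1}
{"linear": [[0.0, 0.0, 0.083], [0.0, 0.0, 0.083], [0.0, 0.0, 0.083], [0.0, 0.0, 0.083], [0.0, 0.0, 0.083], [0.0, 0.0, 0.083], [0.0, 0.0, 0.0], [0.0, 0.0, 0.0]], "spin": [0.0, 0.0, 0.0, 0.0, 0.0, 0.0, 0.0, 0.0]}
end [ 509.3   -262.     145.       0.846]
T [345.8 195.5]
T [391.1 207.2]
T [378.3 222.8]
S [171.5 219.7]
S [127.7 224.3]
S [171.4 228.6]
S [124.9 233.3]
```

servo_tool:
  linear:
    - [-0.065, 0.232, -0.03]
    - [-0.075, 0.228, -0.03]
    - [-0.085, 0.225, -0.03]
    - [-0.095, 0.221, -0.03]
    - [0, 0, 0]
    - [0, 0, 0]
    - [0, 0, 0]
    - [0, 0, 0]
  spin: [-0.029, -0.029, -0.029, -0.029, 0, 0, 0, 0]

```text
time: 63.1
tool_pos: [470.4, 61.1, 245.5]
tcp_rot: [-3.141, 0.0, 0.702]
contact_force: [-0.1, -0.0, -0.4]
grip_width: 0.2
finger_force: 0.0
```

servo_tool:
  linear:
    - [-0.148, 0.226, 0]
    - [-0.153, 0.223, 0]
    - [-0.159, 0.219, 0]
    - [-0.164, 0.215, 0]
    - [-0.169, 0.211, 0]
    - [-0.174, 0.207, 0]
    - [0, 0, 0]
    - [0, 0, 0]
  spin: [-0.015, -0.015, -0.015, -0.015, -0.015, -0.015, 0, 0]
  hand: 1

```text
time: 64.1
tool_pos: [509.6, -261.0, 245.3]
tcp_rot: [-3.14, -0.0, 0.842]
contact_force: [-0.0, 1.0, -0.1]
grip_width: 76.1
finger_force: 0.0
```

```bash
python3 - <<'E'
from pl import *
a=cur();print(a)
T=cap('top');S=cap('scene')
I=[cv2.resize(T['frame'][120:260,300:440],(400,400),interpolation=2),cv2.resize(S['frame'][180:320,80:220],(400,400),interpolation=2)]
cv2.imwrite('pics/c1.png',np.hstack(I))
# check with shut lid: flange/lip in both views
B=[cv2.resize(T['frame'][130:290,65:225],(400,400),interpolation=2),cv2.resize(S['frame'][110:220,220:330],(400,400),interpolation=2)]
cv2.imwrite('pics/l1.png',np.hstack(B))
cv2.imwrite('pics/cl.png',cv2.resize(np.vstack([np.hstack(I),np.hstack(B)]),(600,600),interpolation=cv2.INTER_AREA))
E
```

```text
[ 509.56730701 -260.95971202  245.29227083    0.84207898]
```

View pics/cl.png

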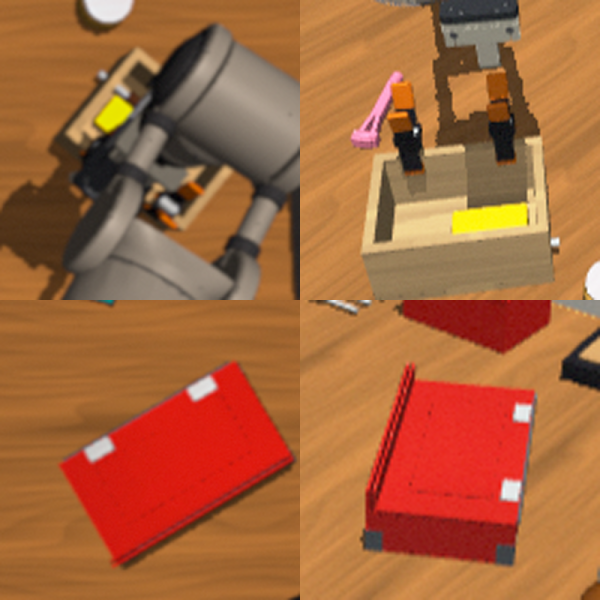

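The lid is flat and shut, with lip and flange side by side (lower crops). The gripper is straight above the right-hand clamp. Descend and squeeze.

servo_tool:
  linear:
    - [0, 0, 0.083]
    - [0, 0, 0.083]
    - [0, 0, 0.083]
    - [0, 0, 0.083]
    - [0, 0, 0.083]
    - [0, 0, 0.083]
    - [0, 0, 0]
    - [0, 0, 0]
  spin: [0, 0, 0, 0, 0, 0, 0, 0]

```text
time: 65.2
tool_pos: [510.1, -261.4, 147.0]
tcp_rot: [3.14, -0.0, 0.843]
contact_force: [0.1, 0.2, 1.1]
grip_width: 91.9
finger_force: 0.0
```

servo_tool:
  linear:
    - [0, 0, 0]
    - [0, 0, 0]
    - [0, 0, 0]
    - [0, 0, 0]
    - [0, 0, 0]
    - [0, 0, 0]
    - [0, 0, 0]
    - [0, 0, 0]
  spin: [0, 0, 0, 0, 0, 0, 0, 0]
  hand: -1

```text
time: 66.2
tool_pos: [509.6, -262.0, 146.1]
tcp_rot: [-3.142, -0.0, 0.842]
contact_force: [-0.0, -0.2, -0.2]
grip_width: 36.9
finger_force: 30.0
```

servo_tool:
  linear:
    - [0, 0, 0]
    - [0, 0, 0]
    - [0, 0, 0]
    - [0, 0, 0]
    - [0, 0, 0]
    - [0, 0, 0]
    - [0, 0, 0]
    - [0, 0, 0]
  spin: [0, 0, 0, 0, 0, 0, 0, 0]

```text
time: 67.2
tool_pos: [509.6, -262.0, 146.1]
tcp_rot: [-3.142, -0.0, 0.842]
contact_force: [0.4, -0.2, -1.6]
grip_width: 36.4
finger_force: 30.0
```

```bash
python3 - <<'E'
from pl import *
a=cur()
p=case(-83,-75);w=.842-(-.725+math.pi/2)+CW+math.pi/2;w=2.085
plan([(a[0],a[1],230,None,4),(*p,225,w,12),('wait',2),(*p,195,w,2),('wait',4)],a)
E
```

```text
{"linear": [[0.0, 0.0, -0.105], [0.0, 0.0, -0.105], [0.0, 0.0, -0.105], [0.0, 0.0, -0.105], [0.104, -0.145, 0.002], [0.119, -0.134, 0.002], [0.132, -0.121, 0.002], [0.143, -0.106, 0.002]], "spin": [0.0, 0.0, 0.0, 0.0, -0.066, -0.066, -0.066, -0.066]}
{"linear": [[0.154, -0.091, 0.002], [0.162, -0.075, 0.002], [0.169, -0.057, 0.002], [0.174, -0.04, 0.002], [0.177, -0.021, 0.002], [0.179, -0.003, 0.002], [0.178, 0.016, 0.002], [0.175, 0.034, 0.002]], "spin": [-0.066, -0.066, -0.066, -0.066, -0.066, -0.066, -0.066, -0.066]}
{"linear": [[0.0, 0.0, 0.0], [0.0, 0.0, 0.0], [0.0, 0.0, 0.075], [0.0, 0.0, 0.075], [0.0, 0.0, 0.0], [0.0, 0.0, 0.0], [0.0, 0.0, 0.0], [0.0, 0.0, 0.0]], "spin": [0.0, 0.0, 0.0, 0.0, 0.0, 0.0, 0.0, 0.0]}
end [416.1   156.383 195.      2.085]
```

servo_tool:
  linear:
    - [0, 0, -0.105]
    - [0, 0, -0.105]
    - [0, 0, -0.105]
    - [0, 0, -0.105]
    - [0.104, -0.145, 0.002]
    - [0.119, -0.134, 0.002]
    - [0.132, -0.121, 0.002]
    - [0.143, -0.106, 0.002]
  spin: [0, 0, 0, 0, -0.066, -0.066, -0.066, -0.066]

```text
time: 68.2
tool_pos: [478.1, -121.4, 228.6]
tcp_rot: [3.141, -0.0, 1.26]
contact_force: [1.1, 0.1, -0.2]
grip_width: 36.4
finger_force: 30.0
```

servo_tool:
  linear:
    - [0.154, -0.091, 0.002]
    - [0.162, -0.075, 0.002]
    - [0.169, -0.057, 0.002]
    - [0.174, -0.04, 0.002]
    - [0.177, -0.021, 0.002]
    - [0.179, -0.003, 0.002]
    - [0.178, 0.016, 0.002]
    - [0.175, 0.034, 0.002]
  spin: [-0.066, -0.066, -0.066, -0.066, -0.066, -0.066, -0.066, -0.066]

```text
time: 69.2
tool_pos: [415.7, 157.4, 225.5]
tcp_rot: [3.141, 0.0, 2.089]
contact_force: [0.4, 0.0, -0.6]
grip_width: 35.9
finger_force: 30.0
```

servo_tool:
  linear:
    - [0, 0, 0]
    - [0, 0, 0]
    - [0, 0, 0.075]
    - [0, 0, 0.075]
    - [0, 0, 0]
    - [0, 0, 0]
    - [0, 0, 0]
    - [0, 0, 0]
  spin: [0, 0, 0, 0, 0, 0, 0, 0]

```text
time: 70.2
tool_pos: [416.3, 156.3, 195.7]
tcp_rot: [3.141, 0.0, 2.086]
contact_force: [0.8, 0.6, -0.9]
grip_width: 36.6
finger_force: 30.0
```

```bash
python3 - <<'E'
from pl import *
a=cur();print(a)
S=cap('scene');T=cap('top')
print('px front top mid',proj(S,case(-83,-75,88)),proj(T,case(-83,-75,88)))
I=np.hstack([cv2.resize(S['frame'][80:230,210:360],(600,600),interpolation=cv2.INTER_CUBIC)])
cv2.imwrite('pics/c2.png',I)
E
```

```text
[416.28987454 156.2895687  195.71000788   2.08575101]
px front top mid [249.18162565 165.65131752] [196.17389016 227.25251409]
```

View pics/c2.png

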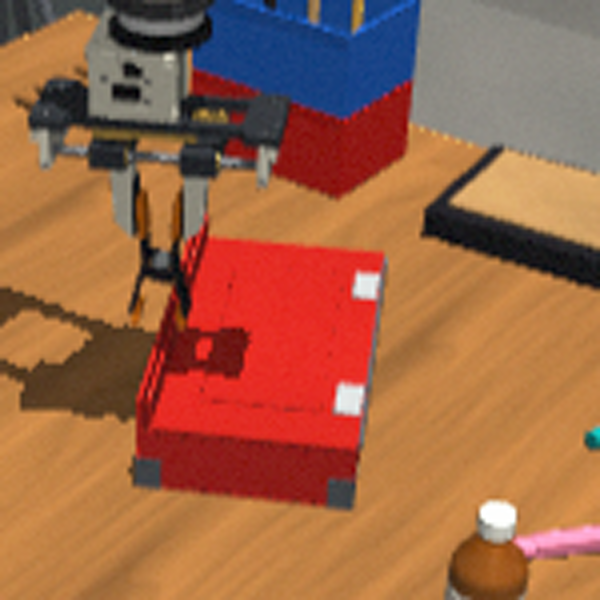

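The clamp is held upright with its jaws open (tips at crop (137,318) and (182,325)), straddling the edge line. Lower it.

servo_tool:
  linear:
    - [0, 0, 0.05]
    - [0, 0, 0.05]
    - [0, 0, 0.04]
    - [0, 0, 0.03]
    - [0, 0, 0.03]
    - [0, 0, 0.02]
    - [0, 0, 0]
    - [0, 0, 0]
  spin: [0, 0, 0, 0, 0, 0, 0, 0]

```text
time: 71.3
tool_pos: [416.2, 156.4, 151.5]
tcp_rot: [3.141, 0.0, 2.086]
contact_force: [-0.4, -0.7, -1.2]
grip_width: 36.5
finger_force: 30.0
```

servo_tool:
  linear:
    - [0, 0, 0.01]
    - [0, 0, 0.01]
    - [0, 0, 0]
    - [0, 0, 0]
    - [0, 0, 0]
    - [0, 0, 0]
    - [0, 0, 0]
    - [0, 0, 0]
  spin: [0, 0, 0, 0, 0, 0, 0, 0]

```text
time: 72.3
tool_pos: [416.1, 156.3, 147.3]
tcp_rot: [3.141, -0.0, 2.086]
contact_force: [0.3, -0.2, -1.6]
grip_width: 36.4
finger_force: 30.0
```

servo_tool:
  linear:
    - [0, 0, 0.004]
    - [0, 0, 0.004]
    - [0, 0, 0]
    - [0, 0, 0]
    - [0, 0, 0]
    - [0, 0, 0]
    - [0, 0, 0]
    - [0, 0, 0]
  spin: [0, 0, 0, 0, 0, 0, 0, 0]

```text
time: 73.3
tool_pos: [416.1, 156.3, 145.7]
tcp_rot: [3.141, -0.0, 2.086]
contact_force: [-0.8, -0.5, -1.7]
grip_width: 36.5
finger_force: 30.0
```

servo_tool:
  linear:
    - [0, 0, 0]
    - [0, 0, 0]
    - [0, 0, 0]
    - [0, 0, 0]
    - [0, 0, 0]
    - [0, 0, 0]
    - [0, 0, 0]
    - [0, 0, 0]
  spin: [0, 0, 0, 0, 0, 0, 0, 0]
  hand: 1

```text
time: 74.3
tool_pos: [416.0, 156.3, 145.7]
tcp_rot: [3.142, -0.0, 2.086]
contact_force: [1.6, 0.2, -0.6]
grip_width: 91.6
finger_force: 0.0
```

servo_tool:
  linear:
    - [0, 0, 0]
    - [0, 0, 0]
    - [0, 0, -0.1]
    - [0, 0, -0.15]
    - [0, 0, -0.2]
    - [0, 0, 0]
    - [0, 0, 0]
    - [0, 0, 0]
  spin: [0, 0, 0, 0, 0, 0, 0, 0]

```text
time: 75.3
tool_pos: [415.4, 156.2, 234.6]
tcp_rot: [-3.139, -0.001, 2.086]
contact_force: [0.0, -0.7, -0.3]
grip_width: 91.7
finger_force: 0.0
```

```bash
python3 - <<'E'
from pl import *
a=cur();print(a)
w=.842;B=(436.2,-345.5)
plan([(420,0,240,1.4,6),(*B,245,w,8),('wait',2),(*B,145,w,6),('wait',2)],a)
S=cap('scene');T=cap('top')
cv2.imwrite('pics/c3.png',np.hstack([cv2.resize(S['frame'][100:220,200:320],(400,400),interpolation=2),cv2.resize(T['frame'][150:290,100:240],(400,400),interpolation=2)]))
E
```

```text
[415.4145304  156.18957225 234.57333339   2.08596089]
{"linear": [[-0.115, -0.061, -0.005], [-0.121, -0.047, -0.005], [-0.126, -0.033, -0.005], [-0.129, -0.019, -0.005], [-0.13, -0.004, -0.005], [-0.13, 0.011, -0.005], [-0.211, 0.047, -0.003], [-0.207, 0.061, -0.003]], "spin": [0.073, 0.073, 0.073, 0.073, 0.073, 0.073, 0.044, 0.044]}
{"linear": [[-0.203, 0.076, -0.003], [-0.197, 0.09, -0.003], [-0.19, 0.103, -0.003], [-0.182, 0.116, -0.003], [-0.174, 0.128, -0.003], [-0.165, 0.14, -0.003], [0.0, 0.0, 0.0], [0.0, 0.0, 0.0]], "spin": [0.044, 0.044, 0.044, 0.044, 0.044, 0.044, 0.0, 0.0]}
{"linear": [[0.0, 0.0, 0.083], [0.0, 0.0, 0.083], [0.0, 0.0, 0.083], [0.0, 0.0, 0.083], [0.0, 0.0, 0.083], [0.0, 0.0, 0.083], [0.0, 0.0, 0.0], [0.0, 0.0, 0.0]], "spin": [0.0, 0.0, 0.0, 0.0, 0.0, 0.0, 0.0, 0.0]}
end [ 436.2   -345.5    145.       0.842]
```

View pics/c3.png

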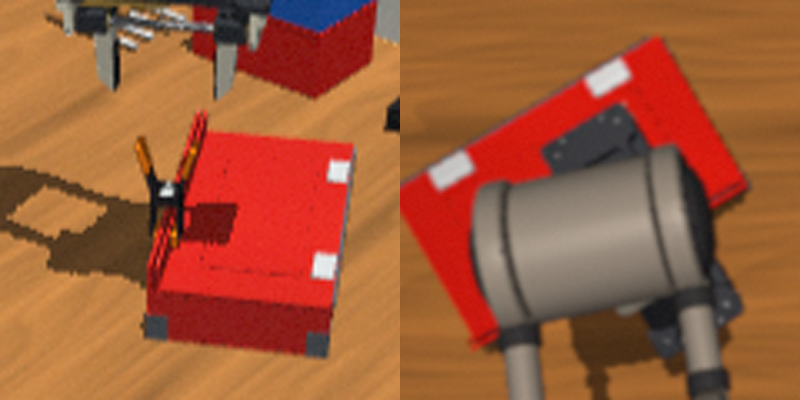

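The first clamp stands upright astride flange and lip, at crop (167,195). Fetch the second.

servo_tool:
  linear:
    - [-0.115, -0.061, -0.005]
    - [-0.121, -0.047, -0.005]
    - [-0.126, -0.033, -0.005]
    - [-0.129, -0.019, -0.005]
    - [-0.13, -0.004, -0.005]
    - [-0.13, 0.011, -0.005]
    - [-0.211, 0.047, -0.003]
    - [-0.207, 0.061, -0.003]
  spin: [0.073, 0.073, 0.073, 0.073, 0.073, 0.073, 0.044, 0.044]

```text
time: 76.4
tool_pos: [424.1, -87.3, 242.5]
tcp_rot: [-3.141, -0.0, 1.258]
contact_force: [1.4, 1.0, 0.2]
grip_width: 91.9
finger_force: 0.0
```

servo_tool:
  linear:
    - [-0.203, 0.076, -0.003]
    - [-0.197, 0.09, -0.003]
    - [-0.19, 0.103, -0.003]
    - [-0.182, 0.116, -0.003]
    - [-0.174, 0.128, -0.003]
    - [-0.165, 0.14, -0.003]
    - [0, 0, 0]
    - [0, 0, 0]
  spin: [0.044, 0.044, 0.044, 0.044, 0.044, 0.044, 0, 0]

```text
time: 77.4
tool_pos: [436.3, -344.7, 245.7]
tcp_rot: [-3.14, -0.001, 0.845]
contact_force: [0.4, 0.8, -0.1]
grip_width: 92.0
finger_force: 0.0
```

servo_tool:
  linear:
    - [0, 0, 0.083]
    - [0, 0, 0.083]
    - [0, 0, 0.083]
    - [0, 0, 0.083]
    - [0, 0, 0.083]
    - [0, 0, 0.083]
    - [0, 0, 0]
    - [0, 0, 0]
  spin: [0, 0, 0, 0, 0, 0, 0, 0]

```text
time: 78.4
tool_pos: [437.0, -344.9, 147.7]
tcp_rot: [3.141, -0.0, 0.846]
contact_force: [0.0, -0.1, 1.5]
grip_width: 91.6
finger_force: 0.0
```

```bash
python3 - <<'E'
from pl import *
a=cur();print(a)
S=cap('scene');h=cv2.cvtColor(S['frame'],cv2.COLOR_BGR2HSV);m=(cv2.inRange(h,(5,190,150),(16,255,255)))
for s,ct in zip(*cv2.connectedComponentsWithStats(m)[2:]):
    if 12<s[4]<200 and 100<ct[0]<290 and 120<ct[1]<270: print(ct.round(1),s[4])
E
```

```text
[ 437.01402547 -344.93662052  147.69268589    0.84606438]
[242.6 145.8] 39
[256.8 146.1] 22
```

Squeeze, then plan the carry.

servo_tool:
  linear:
    - [0, 0, 0]
    - [0, 0, 0]
    - [0, 0, 0]
    - [0, 0, 0]
    - [0, 0, 0]
    - [0, 0, 0]
    - [0, 0, 0]
    - [0, 0, 0]
  spin: [0, 0, 0, 0, 0, 0, 0, 0]
  hand: -1

```text
time: 79.45
tool_pos: [436.6, -345.4, 146.8]
tcp_rot: [-3.142, -0.0, 0.845]
contact_force: [-0.8, 0.2, -1.2]
grip_width: 36.2
finger_force: 30.0
```

servo_tool:
  linear:
    - [0, 0, 0]
    - [0, 0, 0]
    - [0, 0, 0]
    - [0, 0, 0]
    - [0, 0, -0.1]
    - [0, 0, -0.15]
    - [0, 0, -0.18]
    - [0, 0, 0]
  spin: [0, 0, 0, 0, 0, 0, 0, 0]

```text
time: 80.45
tool_pos: [437.6, -346.4, 235.8]
tcp_rot: [3.135, 0.0, 0.845]
contact_force: [0.3, -0.3, -1.2]
grip_width: 36.7
finger_force: 30.0
```

```bash
python3 - <<'E'
from pl import *
a=cur();print(a,monitor.get_obs()['grip_width'])
a[2]=233
p=case(-83,75);q=case(-150,-40);w=2.085
plan([(*q,270,1.6,9),(*case(-83,0),270,w,4),(*p,270,w,2),('wait',1),(*p,195,w,4),('wait',4)],a)
E
```

```text
[ 437.62245235 -346.42567608  235.81040224    0.84504075] 36.71670115724544
{"linear": [[0.172, -0.225, -0.021], [0.19, -0.21, -0.021], [0.207, -0.193, -0.021], [0.223, -0.175, -0.021], [0.237, -0.156, -0.021], [0.249, -0.135, -0.021], [0.259, -0.114, -0.021], [0.268, -0.092, -0.021]], "spin": [-0.053, -0.053, -0.053, -0.053, -0.053, -0.053, -0.053, -0.053]}
{"linear": [[0.275, -0.069, -0.021], [0.083, 0.051, 0.0], [0.077, 0.06, 0.0], [0.069, 0.069, 0.0], [0.06, 0.077, 0.0], [0.187, 0.0, 0.0], [0.187, 0.0, 0.0], [0.0, 0.0, 0.0]], "spin": [-0.053, -0.077, -0.077, -0.077, -0.077, 0.0, 0.0, 0.0]}
{"linear": [[0.0, 0.0, 0.094], [0.0, 0.0, 0.094], [0.0, 0.0, 0.094], [0.0, 0.0, 0.094], [0.0, 0.0, 0.0], [0.0, 0.0, 0.0], [0.0, 0.0, 0.0], [0.0, 0.0, 0.0]], "spin": [0.0, 0.0, 0.0, 0.0, 0.0, 0.0, 0.0, 0.0]}
end [342.35  287.001 195.      2.085]
```

servo_tool:
  linear:
    - [0.172, -0.225, -0.021]
    - [0.19, -0.21, -0.021]
    - [0.207, -0.193, -0.021]
    - [0.223, -0.175, -0.021]
    - [0.237, -0.156, -0.021]
    - [0.249, -0.135, -0.021]
    - [0.259, -0.114, -0.021]
    - [0.268, -0.092, -0.021]
  spin: [-0.053, -0.053, -0.053, -0.053, -0.053, -0.053, -0.053, -0.053]

```text
time: 81.45
tool_pos: [350.0, 101.3, 265.9]
tcp_rot: [-3.141, 0.0, 1.513]
contact_force: [1.9, 0.1, 0.1]
grip_width: 36.4
finger_force: 30.0
```

servo_tool:
  linear:
    - [0.275, -0.069, -0.021]
    - [0.083, 0.051, 0]
    - [0.077, 0.06, 0]
    - [0.069, 0.069, 0]
    - [0.06, 0.077, 0]
    - [0.187, 0, 0]
    - [0.187, 0, 0]
    - [0, 0, 0]
  spin: [-0.053, -0.077, -0.077, -0.077, -0.077, 0, 0, 0]

```text
time: 82.45
tool_pos: [341.7, 289.7, 269.6]
tcp_rot: [-3.14, -0.0, 2.081]
contact_force: [0.5, 0.3, -1.1]
grip_width: 36.2
finger_force: 30.0
```

servo_tool:
  linear:
    - [0, 0, 0]
    - [0, 0, 0]
    - [0, 0, 0]
    - [0, 0, 0]
    - [0, 0, 0]
    - [0, 0, 0]
    - [0, 0, 0]
    - [0, 0, 0]
  spin: [0, 0, 0, 0, 0, 0, 0, 0]

```text
time: 83.45
tool_pos: [343.1, 288.5, 270.7]
tcp_rot: [3.142, -0.0, 2.078]
contact_force: [0.4, -0.2, -1.0]
grip_width: 36.0
finger_force: 30.0
```

```bash
python3 - <<'E'
from pl import *
a=cur();print(a)
p=case(-83,75)
plan([(*p,195,2.085,4),('wait',4)],a)
E
```

```text
[343.14853814 288.48328307 270.71786171   2.07814325]
{"linear": [[-0.001, -0.002, 0.095], [-0.001, -0.002, 0.095], [-0.001, -0.002, 0.095], [-0.001, -0.002, 0.095], [0.0, 0.0, 0.0], [0.0, 0.0, 0.0], [0.0, 0.0, 0.0], [0.0, 0.0, 0.0]], "spin": [-0.001, -0.001, -0.001, -0.001, 0.0, 0.0, 0.0, 0.0]}
end [342.35  287.001 195.      2.085]
```

servo_tool:
  linear:
    - [-0.001, -0.002, 0.095]
    - [-0.001, -0.002, 0.095]
    - [-0.001, -0.002, 0.095]
    - [-0.001, -0.002, 0.095]
    - [0, 0, 0]
    - [0, 0, 0]
    - [0, 0, 0]
    - [0, 0, 0]
  spin: [-0.001, -0.001, -0.001, -0.001, 0, 0, 0, 0]

```text
time: 84.45
tool_pos: [342.4, 287.1, 195.3]
tcp_rot: [3.14, -0.0, 2.084]
contact_force: [1.0, -0.0, -1.5]
grip_width: 36.1
finger_force: 30.0
```

servo_tool:
  linear:
    - [0, 0, 0.05]
    - [0, 0, 0.05]
    - [0, 0, 0.04]
    - [0, 0, 0.03]
    - [0, 0, 0.03]
    - [0, 0, 0.02]
    - [0, 0, 0]
    - [0, 0, 0]
  spin: [0, 0, 0, 0, 0, 0, 0, 0]

```text
time: 85.45
tool_pos: [342.3, 287.1, 150.9]
tcp_rot: [3.141, -0.0, 2.084]
contact_force: [-0.9, -0.0, -1.0]
grip_width: 36.4
finger_force: 30.0
```

servo_tool:
  linear:
    - [0, 0, 0.01]
    - [0, 0, 0.01]
    - [0, 0, 0.004]
    - [0, 0, 0]
    - [0, 0, 0]
    - [0, 0, 0]
    - [0, 0, 0]
    - [0, 0, 0]
  spin: [0, 0, 0, 0, 0, 0, 0, 0]

```text
time: 86.45
tool_pos: [342.2, 287.0, 146.0]
tcp_rot: [3.141, -0.0, 2.084]
contact_force: [-0.1, 0.9, -1.5]
grip_width: 36.5
finger_force: 30.0
```

No contact force; release, lift and retreat clear, then look.

servo_tool:
  linear:
    - [0, 0, 0]
    - [0, 0, 0]
    - [0, 0, 0]
    - [0, 0, 0]
    - [0, 0, 0]
    - [0, 0, 0]
    - [0, 0, 0]
    - [0, 0, 0]
  spin: [0, 0, 0, 0, 0, 0, 0, 0]
  hand: 1

```text
time: 87.45
tool_pos: [342.2, 287.0, 145.9]
tcp_rot: [3.141, -0.0, 2.084]
contact_force: [-0.0, 0.2, 0.1]
grip_width: 91.9
finger_force: 0.0
```

servo_tool:
  linear:
    - [0, 0, 0]
    - [0, 0, -0.1]
    - [0, 0, -0.15]
    - [0, 0, -0.25]
    - [0, 0, -0.2]
    - [0, 0, 0]
    - [0, 0, 0]
    - [0, 0, 0]
  spin: [0, 0, 0, 0, 0, 0, 0, 0]

```text
time: 88.45
tool_pos: [341.6, 286.6, 284.6]
tcp_rot: [-3.139, -0.0, 2.084]
contact_force: [-0.5, 0.1, -0.3]
grip_width: 91.6
finger_force: 0.0
```

servo_tool:
  linear:
    - [-0.2, 0, 0]
    - [-0.25, 0, 0]
    - [-0.25, 0, 0]
    - [-0.25, 0, 0]
    - [-0.25, 0, 0]
    - [-0.2, 0, 0]
    - [0, 0, 0]
    - [0, 0, 0]
  spin: [0, 0, 0, 0, 0, 0, 0, 0]

```text
time: 89.45
tool_pos: [479.1, 43.5, 285.1]
tcp_rot: [-3.14, -0.002, 2.084]
contact_force: [0.3, 0.2, -0.3]
grip_width: 91.9
finger_force: 0.0
```

```bash
python3 - <<'E'
from pl import *
print(cur())
S=cap('scene');T=cap('top')
cv2.imwrite('pics/f.png',np.hstack([cv2.resize(S['frame'][90:210,210:330],(400,400),interpolation=2),cv2.resize(T['frame'],(400,300),interpolation=cv2.INTER_AREA)[:, :] if 0 else cv2.resize(T['frame'][140:290,80:230],(400,400),interpolation=2)]))
for n,c in(('S',S),('T',T)):
    h=cv2.cvtColor(c['frame'],cv2.COLOR_BGR2HSV);m=(cv2.inRange(h,(5,190,150),(16,255,255)))
    for s,ct in zip(*cv2.connectedComponentsWithStats(m)[2:]):
        if 8<s[4]<200 and (n=='S' and 230<ct[0]<290 or n=='T' and 80<ct[0]<240) and 100<ct[1]<290: print(n,ct.round(1),s[4])
    for y in(-75,75): print(n,'expect grips',[proj(c,case(-83+d,y,66+98)).round(1) for d in(-28,28)])
E
```

```text
[479.11421608  43.53048428 285.07617938   2.08404189]
S [250.8 124. ] 31
S [256.3 146.8] 26
S expect grips [array([240.7, 145.1]), array([257.8, 146.7])]
S expect grips [array([248.8, 123.4]), array([264.6, 124.7])]
T [112.2 246.1] 107
T [186.8 219.3] 38
T [135.9 249.3] 39
T [146.3 268. ] 35
T expect grips [array([198.7, 237.1]), array([187.8, 218.7])]
T expect grips [array([148.8, 267. ]), array([137.9, 248.4])]
```

View pics/f.png

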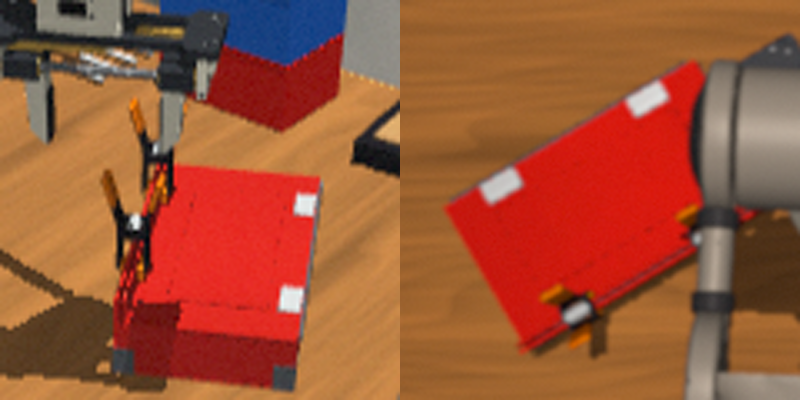

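Both clamps stand upright over flange and lip, one on each half. Their grips are within about 2 to 3 px of where a 22 mm-deep seat would put them. The lid is flat and the arm is clear, so I hand in.

```bash
python3 -c "
from plant import workorder
print(workorder.close_job())"
```

```text
the job is handed in; nothing more can be done
None
```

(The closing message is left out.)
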